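# Stock the film rack and hold the clip open on its price card

### The job

Stock the film rack for the shop window: first stand the short film canister in hole 1 (the one next to the price card), then the tall one in hole 2, both fully home, and let go of them. Then take the spring clip off its rail by squeezing its wings until the jaws gape wide, bring it over the rack and hold it there, gaping, upright and squarely around the middle of the price card's top edge, the edge well inside the jaws but no part of the clip touching the card or resting on anything, ready for me to slip in a discount slip. The program finishes while still squeezing and holding the clip there; keep the card from knocks and leave the other goods on the counter where they are.

Things in the scene. Friction and masses are not known exactly. Their poses are not given: they have to be found in the camera images.
- short_can_center (a point): centre (half-way up) of the short film canister: an upright loose plastic cylinder, 32 mm diameter, 54 mm tall, black with a grey lid, bottom edge bevelled 2.5 mm, about 30 g. Its z axis is its own axis, up. It starts standing on the table.
- tall_can_center (a point): centre (half-way up) of the tall film canister: same look and diameter (32 mm), 76 mm tall, about 42 g. Its z axis is its own axis, up. It starts standing on the table; the two canisters may have changed places.
- short_can: the short canister itself; origin at the centre of its underside (27 mm below its centre), z up.
- tall_can: the tall canister itself; origin at the centre of its underside (38 mm below its centre), z up.
- rack: the film rack, a fixed wooden block 64 (its x) by 280 (its y) by 28 mm tall, origin at the centre of its underside. Three round holes along its y, at +20 mm (hole 1), -40 mm (hole 2) and -100 mm (hole 3, already holding a fixed canister, 36 mm of it standing out). The price card stands on its +y end. Place and yaw differ in each episode.
- hole1 (a point): centre of the mouth of hole 1, level with the rack's top (28 mm above the table). Hole 38 mm wide, 18 mm deep, mouth bevelled 2 mm. Axes as the rack's.
- hole2 (a point): centre of the mouth of hole 2, same size as hole 1. Axes as the rack's.
- card: the price card: a stiff upright white card fixed in the rack in a holder, 3 mm thick (its x), 50 mm wide (its y), its upper 62 mm bare. Origin at the middle of its top edge, 100 mm above the table and 105 mm from the rack's middle along the rack's +y; axes as the rack's, z up.
- rail: the clip rail: a fixed upright wooden strip 4 mm thick (its x), 80 mm long (its y), top edge 75 mm above the table, on a wooden foot 60 x 90 x 8 mm. Origin at the centre of the foot's underside.
- clip: the spring clip, 52 g: two steel halves 26 mm wide (its y) hinged like a clothes peg on a pin (10 mm diameter, 30 mm long, along its y). Origin at the middle of the pin, z up towards the wings, x across the jaws. It starts clamped on the rail, jaws down around the strip, pin resting on the strip's top edge (80 mm above the table), yaw as the rail.
- clip_wings (a point): the middle between the clip's two flat wings, 34 mm above the pin: the height to squeeze at. Wings reach 50 mm above the pin; outer faces 34 mm apart near the pin, 56 mm at the top while clamped. Squeezed in x with about 9 N they open the jaws; fully squeezed they stand parallel, 30 mm over their outer faces, against a stop. Axes as the clip's.
- clip_lips (a point): fixed point of the clip 36 mm below its pin, midway between the jaw ends. The jaws end 36 mm below the pin (35 mm when gaping); their lips are 8 mm tall and gape 21 mm apart when fully squeezed. Axes as the clip's.
- clip_left (a joint): opening angle of each half of the clip (the two move alike), rad: 0 clamped on the 4 mm rail, about -0.05 shut on nothing, 0.28 fully squeezed and gaping; a wide gape is above about 0.2. The spring shuts it as soon as it is let go.
- lens_a: bystander: loose lens, 60 mm diameter, 66 mm tall; origin at its underside.
- lens_b: bystander: loose lens, 66 mm diameter, 85 mm tall; origin at its underside.
- camera_a: bystander: loose camera 130 mm wide, 76 mm tall; origin at its underside.
- camera_b: bystander: loose dark camera 105 mm wide, 62 mm tall; origin at its underside.
- lens_cap: bystander: loose lens cap lying flat, 54 mm diameter, 9 mm thick; origin at its underside.
- blower: bystander: loose rubber dust blower standing, 52 mm diameter, 100 mm tall; origin at its underside.
- dust_brush: bystander: loose dust brush lying, 170 mm long; origin at its underside.

How it is judged:
By the outcome, as a careful person would: the job done as asked, in the order asked, and still so for the second after the job is handed in, while the arm keeps its last pose, push and grip.
It also fails if it takes over 72 s, if anything falls off the work surface, if the arm or the gripper's body presses on something with over 40 N, if the wrist force passes 120 N, or if a joint passes its speed limit or range.

### The arm

A 6-joint arm with a two-finger parallel gripper is mounted at the origin on the work surface. World frame = base frame: x ahead of the robot, y to its left, z up, the work surface at z = 0. Lengths are in m, angles in rad, forces in N, time in s.
With the tool pointing down it reaches from about 0.4 to 0.825 m from the base axis. Payload 7 kg.
Tool frame: the origin (TCP) lies at the very end of the fingers, on their centre line; the grasp point (between the pads) lies 19 mm behind it (grip_depth is the distance from the TCP to the grasp point, in m); z points along the fingers, y is the direction in which the jaws open and shut (so a half turn about z gives the same grasp; the last joint's range is limited). The gripper opens to 88 mm and grips with 3 to 60 N. Pads are 19 mm wide; open, the fingers measure 130 mm over their backs; the gripper's body (78 mm by 193 mm) begins 47 mm behind the grasp point.
Start: joints at [1.527, 0.359, 0.012, 0, -1.224, -0.288], TCP at [0.22, 0.638, 0.227] pointing down, gripper open.
Joint ranges: [-3.07, 3.07], [-1.43, 2.12], [-1.02, 1.25], [-3.03, 1.67], [-3.05, -0], [-3.03, 3.03]. Speed limits (rad/s): [2.39, 2.39, 3.01, 3.14, 3.14, 3.14].

### API

Orientations are given as [roll, pitch, yaw] about the fixed x, y, z axes, in that order (R = Rz(yaw) Ry(pitch) Rx(roll)).
In Python, from station import get_state, grab_frame, get_calibration, job_done, grip_depth gives the robot as it stands. The module is installed in compiled form; this text tells all that it offers.
- The arm moves only by the shell command python3 -m crank 'ROWS' [FORCE]. ROWS is JSON, a list of rows, each an object with "turn": the turn, a rotation vector about the tool's x, y, z each as a share of 2 pi rad, from -1 to 1, a list of three; "slide": the shift along the tool's x, y, z each as a share of 0.5 m, from -1 to 1, a list of three; "fingers": the opening, from -1 (shut) to 1 (fully open). A call has 1 to 5 rows; each row is the pose to reach, as a shift and turn from the pose commanded when the call began, along the tool's axes at that moment, turning the shorter way round; what a row does not reach only later rows make up. A row lasts 1/12 s, in which the tool goes at most 41.7 mm and 7.16 degrees, less where a joint would pass 70% of its speed; a pose out of reach is approached as far as the arm can. A call with a number of a shift or a turn outside -1 to 1 is refused whole. A call with a gripper value outside its range is refused whole. The fingers move at their own pace and stop on an object; FORCE is the grip in N (left out, the last holds). Time passes only in rows, so rows that repeat a pose let the fingers close. It gives the time, the measured TCP pose, the force and the opening at its end, in the units of the state.
- get_state(): the state, without advancing time (a new reading comes with each control period).
- grab_frame(name): name is "scene" or "top" or "wrist"; returns the picture (400x640x3 uint8, red, green, blue); there is no depth.
- get_calibration(name): a dict with "K" (3x3 intrinsics, pixels), "pose" (4x4, takes a point from camera to world coordinates). Camera axes: x right, y up, looking along -z (the intrinsics and any distortion apply to the point x, -y, -z); pixel columns grow to the right and rows downward; lengths in m; the calibration is good to about 2 mm. The wrist camera is an equidistant fisheye: a pixel r from the principal point sees the ray r / f radians off the axis. A picture is of the moment at which its call begins: read the wrist's pose just before it. get_calibration takes no time and is no camera call; for the wrist camera it gives the pose at the moment of the call.
- job_done(): hands the job in, once; it reports no verdict.
The state is a dict: "t": time; "q": joint angles; "qd": joint speeds; "joint_efforts": joint torques, N m; "eef_pos": TCP position; "ee_rot": TCP orientation; "force": force on the tool from outside, world axes, zero at the start; "moment": the same for the moment, N m; "width": finger opening in m.
Only numpy, scipy, OpenCV 4.12 (cv2) and the standard library are available. Lean on these libraries where they do the work, as an engineer would, in place of code of your own. Each camera call takes 0.05 s, during which the arm holds its last target.

## Working session

There is one attempt and no reset: what is moved stays moved. The work goes in short steps, Python scripts to look and compute and a shell command to move; the robot and the scene stay as the last step left them, time stands still between calls to the robot, and variables do not carry over. Pictures are saved under pics/ and viewed, and the job is handed in when it is done.

```bash
mkdir -p pics; ls; python3 - <<'E'
from station import *
import cv2, numpy as np
s=get_state(); print(s); print(grip_depth if not callable(grip_depth) else grip_depth())
for n in ("scene","top","wrist"):
    c=get_calibration(n); print(n,np.round(c["K"],2).tolist(),np.round(c["pose"],4).tolist(),[k for k in c])
    f=grab_frame(n); cv2.imwrite(f"pics/{n}0.png",f[:,:,::-1])
E
```

```text
pics
{'t': 0.0, 'q': array([ 1.52711098e+00,  3.59380431e-01,  1.10354367e-02, -3.35456099e-04,
       -1.22412644e+00, -2.88073694e-01]), 'qd': array([ 0.00010927,  0.00024009,  0.00050485, -0.00030531, -0.00097508,
        0.00083244]), 'joint_efforts': array([-1.02189533e-03, -5.82711411e+01,  2.93067241e+01,  6.99757621e+00,
        6.96762989e-03, -1.51598069e-04]), 'eef_pos': array([0.21973929, 0.63769183, 0.22561934]), 'ee_rot': array([ 3.13989698e+00, -1.73596898e-04, -3.31873135e-01]), 'force': array([ 0.17539553, -0.24645434, -0.38630895]), 'moment': array([ 0.02744304,  0.03681581, -0.01555709]), 'width': 0.08777047489060655}
0.0188
scene [[412.21, 0.0, 317.17], [0.0, 412.21, 196.79], [0.0, 0.0, 1.0]] [[0.6696, -0.483, 0.5642, 1.1848], [0.7427, 0.4252, -0.5173, -0.5953], [0.0099, 0.7654, 0.6434, 0.7953], [0.0, 0.0, 0.0, 1.0]] ['K', 'pose']
top [[390.3, 0.0, 319.5], [0.0, 390.3, 194.18], [0.0, 0.0, 1.0]] [[0.019, 0.9982, -0.0562, 0.5344], [-0.9998, 0.0195, 0.0091, -0.0204], [0.0102, 0.056, 0.9984, 1.0766], [0.0, 0.0, 0.0, 1.0]] ['K', 'pose']
wrist [[309.71, 0.0, 318.77], [0.0, 309.71, 201.27], [0.0, 0.0, 1.0]] [[-0.3261, 0.9131, 0.2446, 0.2847], [-0.9453, -0.3153, -0.0832, 0.6161], [0.0011, -0.2583, 0.9661, 0.3821], [0.0, 0.0, 0.0, 1.0]] ['K', 'pose']
```

View pics/scene0.png

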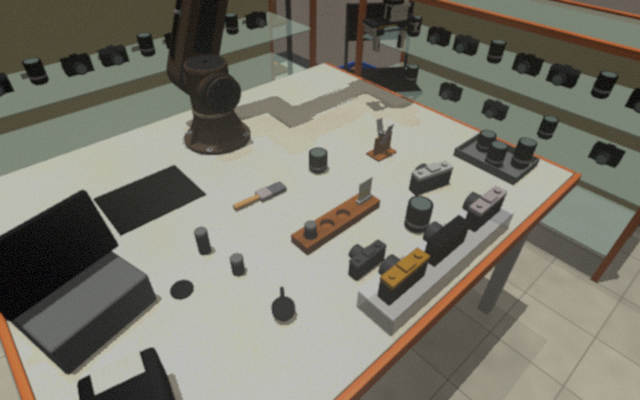

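View pics/top0.png

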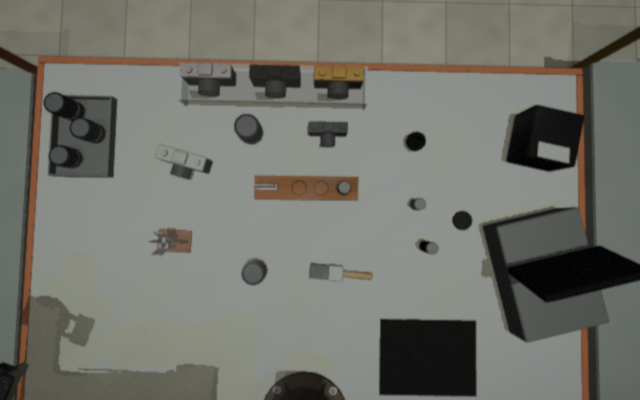

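View pics/wrist0.png

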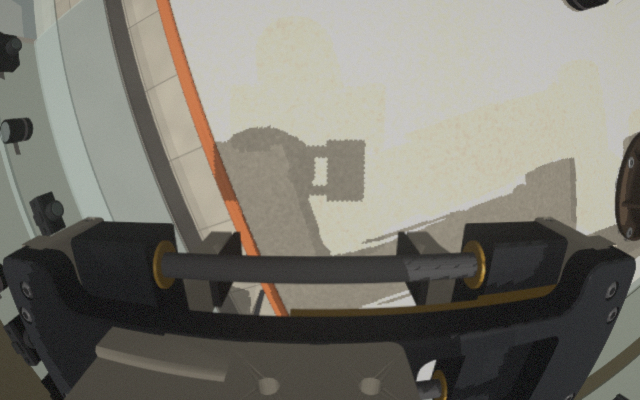

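The views show the rack at top (255–358, 176–200), card at its left end, canisters at top (417,203) and (428,247), and the clip on its rail at top (170,240). Next I'll zoom in and set up helpers.

```bash
cat > h.py <<'E'
import numpy as np, cv2, sys
from station import *
def ray(n,u,v,cal=None):
    c=cal or get_calibration(n); K=c["K"];P=np.array(c["pose"])
    x=(u-K[0][2])/K[0][0]; y=(v-K[1][2])/K[1][1]
    if n=="wrist":
        r=np.hypot(x,y); d=np.array([x/r*np.sin(r),-y/r*np.sin(r),-np.cos(r)]) if r>1e-9 else np.array([0,0,-1.])
    else: d=np.array([x,-y,-1.])
    d=P[:3,:3]@d; return P[:3,3],d/np.linalg.norm(d)
def onz(n,u,v,z,cal=None):
    o,d=ray(n,u,v,cal); return o+d*(z-o[2])/d[2]
def tri(n1,p1,n2,p2,c1=None,c2=None):
    o1,d1=ray(n1,*p1,c1);o2,d2=ray(n2,*p2,c2)
    s=np.linalg.lstsq(np.stack([d1,-d2],1),o2-o1,rcond=None)[0]
    a=o1+d1*s[0];b=o2+d2*s[1]; return (a+b)/2,np.linalg.norm(a-b)
def proj(n,p,cal=None):
    c=cal or get_calibration(n); K=c["K"];P=np.array(c["pose"])
    q=P[:3,:3].T@(np.array(p)-P[:3,3]); x,y,z=q[0],-q[1],-q[2]
    if n=="wrist":
        r=np.hypot(x,y);th=np.arctan2(r,z); x,y,z=x/r*th,y/r*th,1
    return np.array([K[0][0]*x/z+K[0][2],K[1][1]*y/z+K[1][2]])
def crop(f,u0,v0,u1,v1,k,name):
    cv2.imwrite(name,cv2.resize(f[v0:v1,u0:u1,::-1],None,fx=k,fy=k,interpolation=cv2.INTER_CUBIC))
E
python3 - <<'E'
from h import *
t=cv2.imread("pics/top0.png")[:,:,::-1]; s=cv2.imread("pics/scene0.png")[:,:,::-1]
a=cv2.resize(t[160:260,140:400],None,fx=3,fy=3,interpolation=cv2.INTER_CUBIC)
cv2.imwrite("pics/a.png",a[:,:,::-1])
crop(t,235,165,375,210,5,"pics/b.png"); crop(t,130,220,210,260,8,"pics/c.png"); crop(t,390,185,480,260,8,"pics/d.png")
crop(s,270,110,450,260,4,"pics/e.png"); crop(s,170,200,270,310,5,"pics/f.png")
E
```

```text
(no output)
```

View pics/b.png

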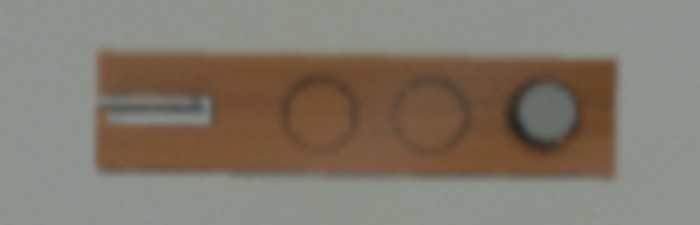

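View pics/c.png

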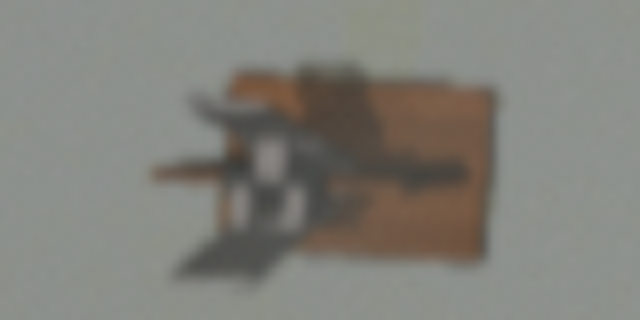

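View pics/d.png

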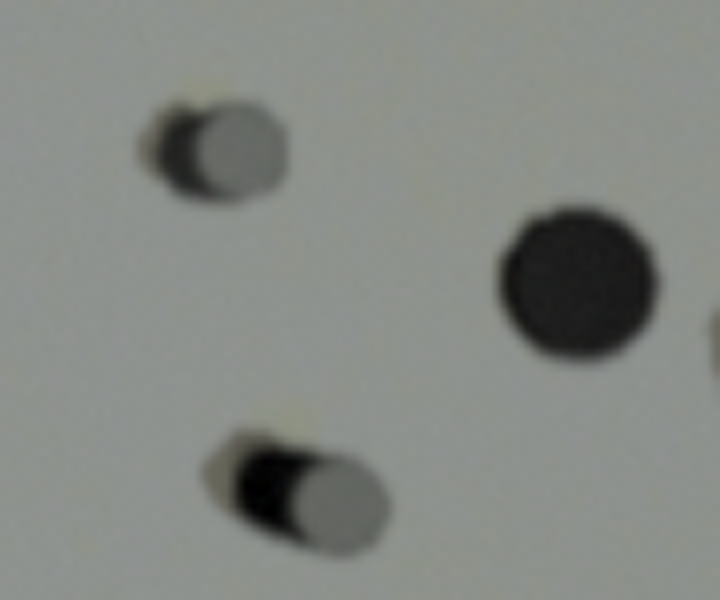

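View pics/e.png

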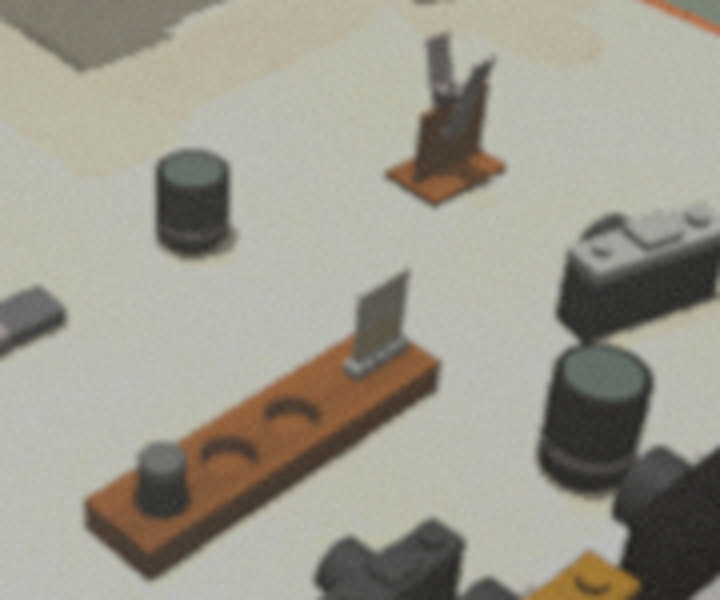

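View pics/f.png

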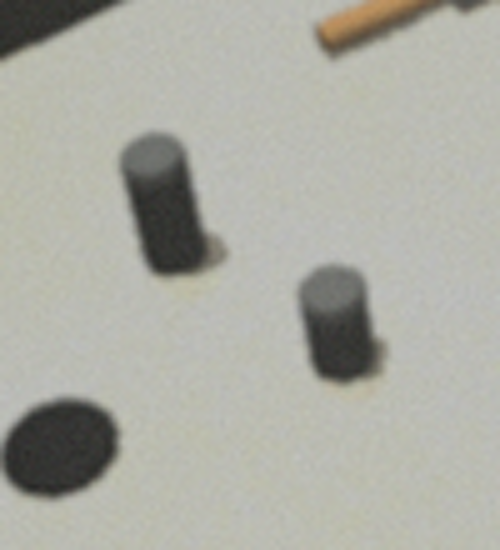

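The crops confirm it: the short can is the one at top (420,203), the tall one at top (432,248), the rack's card end is on the left (+y), holes 1 and 2 are empty. Next is measuring.

```bash
cat > m.py <<'E'
from h import *
t=cv2.imread("pics/top0.png")[:,:,::-1]; s=cv2.imread("pics/scene0.png")[:,:,::-1]
def up(f,box,k=8):
    u0,v0,u1,v1=box; return cv2.resize(np.ascontiguousarray(f[v0:v1,u0:u1]),None,fx=k,fy=k,interpolation=cv2.INTER_CUBIC)
def back(p,box,k=8): return np.array([(p[0]+.5)/k-.5+box[0],(p[1]+.5)/k-.5+box[1]])
def big(m):
    cs,_=cv2.findContours(m.astype(np.uint8),cv2.RETR_EXTERNAL,cv2.CHAIN_APPROX_NONE); return max(cs,key=cv2.contourArea)
E
python3 - <<'E'
from m import *
# lids in both views
for name,n,f,box,z in [("short","top",t,(405,190,432,216),.054),("tall","top",t,(412,236,445,260),.076),
                     ("short","scene",s,(225,248,250,283),.054),("tall","scene",s,(188,222,216,258),.076)]:
    b=up(f,box); g=cv2.cvtColor(b,cv2.COLOR_RGB2GRAY).astype(float)
    dark=g<(118 if n=='top' else 135)
    c=big(dark)
    lid=dark&(g>60)  # grey lid
    lid=cv2.morphologyEx(lid.astype(np.uint8),cv2.MORPH_OPEN,np.ones((25,25)))
    lc=big(lid); e=cv2.fitEllipse(lc)
    p=back(e[0],box)
    print(name,n,np.round(p,2),np.round(np.array(e[1])/8,1),onz(n,*p,z).round(4), "minmax grey",g.min(),g.max())
    cv2.ellipse(b,e,(255,0,0),1); cv2.imwrite(f"pics/lid_{name}_{n}.png",b[:,:,::-1])
# rack
for n,f,box in [("top",t,(245,165,370,210)),]:
    b=up(f,box); hsv=cv2.cvtColor(b,cv2.COLOR_RGB2HSV); m=(hsv[...,1]>80)
    m=cv2.morphologyEx(m.astype(np.uint8),cv2.MORPH_CLOSE,np.ones((60,60)))
    c=big(m); r=cv2.minAreaRect(c); pts=np.array([back(q,box) for q in cv2.boxPoints(r)])
    W=np.array([onz(n,*q,.028) for q in pts]); print(pts.round(2).tolist(),W.round(4).tolist(), [np.linalg.norm(W[i]-W[i-1]).round(4) for i in range(4)]); print("c",W.mean(0))
    for i in range(4):
        d=W[i]-W[i-1]; print(np.degrees(np.arctan2(d[1],d[0])))
E
```

```text
short top [419.41 203.59] [11.6 13.2] [ 0.5723 -0.2928  0.054 ] minmax grey 32.0 146.0
tall top [432.01 247.89] [11.7 13. ] [ 0.4589 -0.3197  0.076 ] minmax grey 0.0 146.0
short scene [236.15 258.98] [11.6 14.2] [ 0.5778 -0.296   0.054 ] minmax grey 49.0 192.0
tall scene [200.14 231.79] [10.  13.3] [ 0.4634 -0.3219  0.076 ] minmax grey 42.0 192.0
[[254.1300048828125, 198.38999938964844], [254.5, 175.02000427246094], [357.760009765625, 176.66000366210938], [357.3900146484375, 200.02000427246094]] [[0.5787, 0.1452, 0.028], [0.6417, 0.146, 0.028], [0.6428, -0.1324, 0.028], [0.5797, -0.1323, 0.028]] [np.float64(0.2775), np.float64(0.063), np.float64(0.2785), np.float64(0.0632)]
c [0.61072121 0.00662457 0.028     ]
90.20455138607723
0.7190151973899336
-89.76325411256441
179.86843392352253
```

```bash
cat >> h.py <<'E'
from scipy.spatial.transform import Rotation as Ro
def plan(x,y,z,yaw):
    "tool down with tool x at heading yaw; prints slide/turn shares"
    s=get_state(); R0=Ro.from_euler('xyz',s["ee_rot"]); p=np.array(s["eef_pos"])
    out=[]
    for k in (0,1):
        R1=Ro.from_euler('xyz',[np.pi,0,yaw+k*np.pi]); tv=(R0.inv()*R1).as_rotvec(); out.append((np.linalg.norm(tv),tv))
    tv=min(out,key=lambda o:o[0])[1]
    d=R0.inv().apply(np.array([x,y,z])-p)
    print("at",p.round(4),s["ee_rot"].round(3),"w",round(s["width"],4),"F",s["force"].round(1),"t",round(s["t"],2))
    print("slide",(d/.5).round(4).tolist(),"turn",(tv/2/np.pi).round(4).tolist(),"rows",max(np.linalg.norm(d)/.0417,np.degrees(np.linalg.norm(tv))/7.16).round(1))
E
python3 - <<'E'
from m import *
for nm,p,n,z in [("foot tl",(158.9,229.3),"top",.008),("foot tr",(191.4,231.2),"top",.008),("foot br",(190.3,252.4),"top",.008),("rail +y end",(149.3,241.4),"top",.075),("rail foot scene front",(270+436/4,110+205/4),"scene",.004)]:
    print(nm,onz(n,*p,z).round(4))
# rack corners scene (top face)
for nm,p in [("near -y",(270+86/4,110+510/4)),("+y near cam",(270+439/4,110+367/4)),("far-x side -y? bottom",(270+150/4,110+548/4))]:
    print(nm,onz("scene",*p,.028).round(4))
print(onz("scene",270+150/4,110+578/4,0))
plan(.47,.38,.24,0)
E
```

```text
foot tl [0.4905 0.4043 0.008 ]
foot tr [0.487  0.3161 0.008 ]
foot br [0.4297 0.3169 0.008 ]
rail +y end [0.4621 0.4007 0.075 ]
rail foot scene front [0.4903 0.3189 0.004 ]
near -y [ 0.5896 -0.1378  0.028 ]
+y near cam [0.6465 0.1411 0.028 ]
far-x side -y? bottom [ 0.6422 -0.1287  0.028 ]
[ 6.42097336e-01 -1.28879447e-01 -1.11022302e-16]
at [0.2198 0.6378 0.2258] [ 3.14  -0.    -0.332] w 0.0877 F [ 0.5  0.1 -0.1] t 0.15
slide [0.6411, 0.3245, -0.0278] turn [0.0002, 0.0, -0.0528] rows 8.6
```

View pics/lid_tall_top.png

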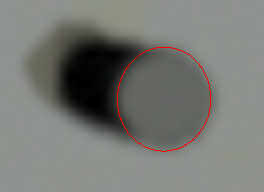

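View pics/lid_short_scene.png

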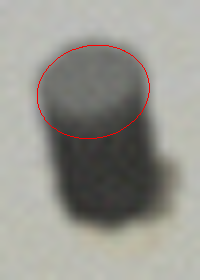

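```bash
python3 - <<'E'
from h import *
plan(.46,.46,.25,-1.61)
E
```

```text
at [0.2198 0.6378 0.2258] [ 3.14  -0.    -0.332] w 0.0877 F [ 0.5  0.1 -0.1] t 0.15
slide [0.5701, 0.1798, -0.048] turn [0.0002, -0.0001, 0.2034] rows 10.2
```

```bash
python3 -m crank '[{"slide":[0.57,0.18,-0.05],"turn":[0,0,0.2034],"fingers":1},{"slide":[0.57,0.18,-0.05],"turn":[0,0,0.2034],"fingers":1},{"slide":[0.57,0.18,-0.05],"turn":[0,0,0.2034],"fingers":1},{"slide":[0.57,0.18,-0.05],"turn":[0,0,0.2034],"fingers":1},{"slide":[0.57,0.18,-0.05],"turn":[0,0,0.2034],"fingers":1}]' 30; python3 -c "
from h import *
plan(.46,.46,.25,-1.61)"
```

```text
t: 0.57
eef_pos: [0.3877, 0.5132, 0.2439]
ee_rot: [3.141, -0.0, -0.962]
force: [0.2, 1.1, 0.3]
width: 0.0874
at [0.3877 0.5132 0.2439] [ 3.141 -0.    -0.962] w 0.0874 F [0.2 1.1 0.3] t 0.57
slide [0.1699, -0.0578, -0.0121] turn [0.0, -0.0, 0.1031] rows 5.2
```

```bash
python3 -m crank '[{"slide":[0.17,-0.058,-0.01],"turn":[0,0,0.103],"fingers":1},{"slide":[0.17,-0.058,-0.01],"turn":[0,0,0.103],"fingers":1},{"slide":[0.17,-0.058,-0.01],"turn":[0,0,0.103],"fingers":1},{"slide":[0.17,-0.058,-0.01],"turn":[0,0,0.103],"fingers":1},{"slide":[0.17,-0.058,-0.01],"turn":[0,0,0.103],"fingers":1}]'; python3 -m crank '[{"slide":[0,0,0],"turn":[0,0,0],"fingers":1},{"slide":[0,0,0],"turn":[0,0,0],"fingers":1}]'; python3 -c "
from h import *
plan(.46,.46,.25,-1.61)
import json
c=get_calibration('wrist'); np.savez('pics/w1.npz',K=c['K'],pose=c['pose'])
f=grab_frame('wrist'); cv2.imwrite('pics/w1.png',f[:,:,::-1]); print(get_calibration('wrist')['pose'].__repr__())
print(proj('wrist',get_state()['eef_pos']))"
```

```text
t: 0.98
eef_pos: [0.4604, 0.4605, 0.2485]
ee_rot: [3.141, -0.001, -1.59]
force: [-0.7, 0.1, 0.0]
width: 0.0877
t: 1.15
eef_pos: [0.4593, 0.4617, 0.2487]
ee_rot: [3.141, -0.0, -1.578]
force: [0.2, 1.0, -0.3]
width: 0.0876
at [0.4593 0.4617 0.2487] [ 3.141 -0.    -1.578] w 0.0876 F [ 0.2  1.  -0.3] t 1.15
slide [0.0033, -0.0013, -0.0027] turn [0.0, -0.0001, 0.0051] rows 0.3
array([[-9.99976965e-01, -6.78003141e-03, -3.15907850e-04,
         4.58502986e-01],
       [ 6.63257535e-03, -9.66225760e-01, -2.57611703e-01,
         3.93410778e-01],
       [ 1.44137713e-03, -2.57607864e-01,  9.66248473e-01,
         4.05059369e-01],
       [ 0.00000000e+00,  0.00000000e+00,  0.00000000e+00,
         1.00000000e+00]])
[317.85938982 248.32284105]
```

View pics/w1.png

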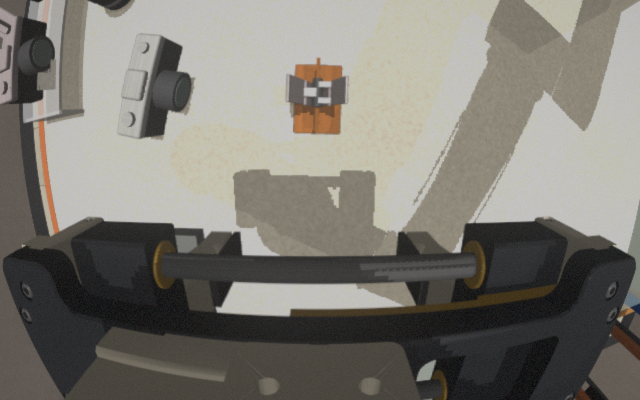

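```bash
python3 -c "
from h import *
f=cv2.imread('pics/w1.png')[:,:,::-1]; crop(f,277,50,357,140,8,'pics/w1c.png')"
```

```text
(no output)
```

View pics/w1c.png

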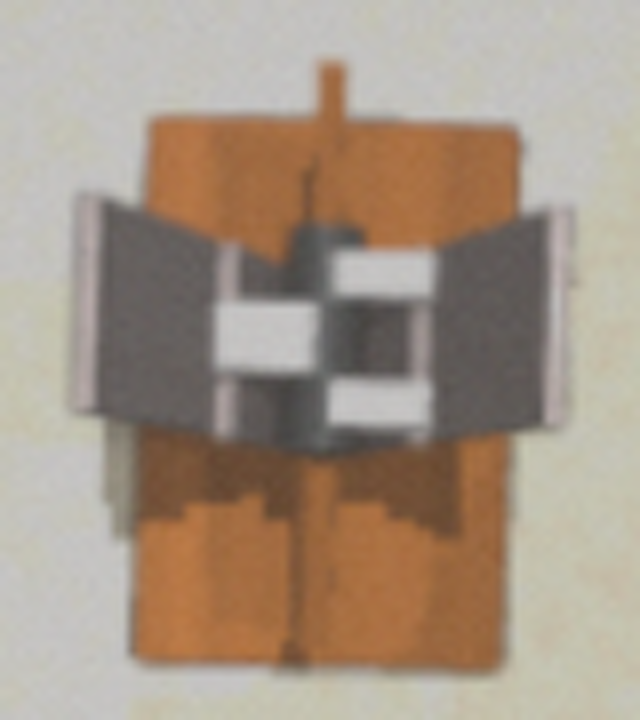

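```bash
python3 - <<'E'
from h import *
d=np.load('pics/w1.npz'); cal=dict(K=d['K'],pose=d['pose'])
q=lambda x,y,z: onz('wrist',(x+.5)/8-.5+277,(y+.5)/8-.5+50,z,cal)
A=[q(*p,.008) for p in [(150,118),(520,128),(503,668),(133,660)]]
print("foot",np.round(A,4).tolist(),"ctr",np.mean(A,0).round(4),[np.linalg.norm(A[i]-A[i-1]).round(4) for i in range(4)])
for i in (0,1):
    v=A[i]-A[3-i]; print("yawdir",np.degrees(np.arctan2(v[1],v[0])))
W=[q(*p,.130) for p in [(88,195),(560,207),(555,430),(86,412)]]
print("wings",np.round(W,4).tolist(),"ctr",np.mean(W,0).round(4),[np.linalg.norm(W[i]-W[i-1]).round(4) for i in range(4)])
for i in (0,3):
    v=W[(1,0,0,2)[i]]-W[(0,0,0,3)[i]]; print("xdir",np.degrees(np.arctan2(v[1],v[0])))
P=[q(*p,.085) for p in [(327,228),(318,445)]]; print("pin",np.round(P,4),np.mean(P,0))
print("rail far end",q(332,63,.075))
# top-view comparison
for p in [(150,118),(520,128),(503,668)]: pass
E
```

```text
foot [[0.4871, 0.3197, 0.008], [0.4286, 0.3218, 0.008], [0.4318, 0.4093, 0.008], [0.4907, 0.4075, 0.008]] ctr [0.4595 0.3646 0.008 ] [np.float64(0.0878), np.float64(0.0585), np.float64(0.0875), np.float64(0.059)]
yawdir -92.36985884246472
yawdir -92.03884535223632
wings [[0.4852, 0.3509, 0.13], [0.4335, 0.3527, 0.13], [0.4342, 0.3778, 0.13], [0.4856, 0.3754, 0.13]] ctr [0.4596 0.3642 0.13  ] [np.float64(0.0245), np.float64(0.0517), np.float64(0.0251), np.float64(0.0515)]
xdir 177.98144932639542
xdir 177.2503883571508
pin [[0.4591 0.349  0.085 ]
 [0.4605 0.3773 0.085 ]] [0.45979949 0.36314946 0.085     ]
rail far end [0.45831247 0.32499434 0.075     ]
```

The clip is at about (0.4597, 0.364), yaw −2.3°, wings seen at wrist (288,88)/(347,90), and sizes agree (52×25 mm). On to the rack.

```bash
python3 -c "
from h import *
plan(.61,.09,.25,-1.57)"
```

```text
at [0.4592 0.4618 0.2487] [ 3.141 -0.    -1.577] w 0.0881 F [-0.2  0.3 -0.5] t 1.2
slide [0.7417, -0.3062, -0.0024] turn [0.0, -0.0, -0.0011] rows 9.6
```

```bash
python3 -m crank '[{"slide":[0.742,-0.306,0],"turn":[0,0,0],"fingers":1},{"slide":[0.742,-0.306,0],"turn":[0,0,0],"fingers":1},{"slide":[0.742,-0.306,0],"turn":[0,0,0],"fingers":1},{"slide":[0.742,-0.306,0],"turn":[0,0,0],"fingers":1},{"slide":[0.742,-0.306,0],"turn":[0,0,0],"fingers":1}]'; python3 -c "
from h import *
plan(.61,.09,.25,-1.57)"
```

```text
t: 1.62
eef_pos: [0.5367, 0.267, 0.2491]
ee_rot: [-3.141, 0.0, -1.576]
force: [0.9, 0.9, 0.2]
width: 0.0877
at [0.5367 0.267  0.2491] [-3.141  0.    -1.576] w 0.0877 F [0.9 0.9 0.2] t 1.62
slide [0.3533, -0.1485, -0.0018] turn [-0.0, 0.0, -0.001] rows 4.6
```

```bash
python3 -m crank '[{"slide":[0.353,-0.148,0],"turn":[0,0,0],"fingers":1},{"slide":[0.353,-0.148,0],"turn":[0,0,0],"fingers":1},{"slide":[0.353,-0.148,0],"turn":[0,0,0],"fingers":1},{"slide":[0.353,-0.148,0],"turn":[0,0,0],"fingers":1},{"slide":[0.353,-0.148,0],"turn":[0,0,0],"fingers":1}]';  python3 -m crank '[{"slide":[0,0,0],"turn":[0,0,0],"fingers":1},{"slide":[0,0,0],"turn":[0,0,0],"fingers":1}]';python3 -c "
from h import *
plan(.61,.09,.25,-1.57)
c=get_calibration('wrist'); np.savez('pics/w2.npz',K=c['K'],pose=c['pose'])
f=grab_frame('wrist'); cv2.imwrite('pics/w2.png',f[:,:,::-1])
crop(f,220,30,460,200,3,'pics/w2c.png')"
```

```text
t: 2.03
eef_pos: [0.6094, 0.088, 0.2491]
ee_rot: [-3.141, -0.0, -1.579]
force: [0.9, 2.4, -0.3]
width: 0.0875
t: 2.2
eef_pos: [0.6089, 0.0899, 0.2487]
ee_rot: [3.141, -0.0, -1.581]
force: [-0.1, 0.3, 0.9]
width: 0.0878
at [0.6089 0.0899 0.2487] [ 3.141 -0.    -1.581] w 0.0878 F [-0.1  0.3  0.9] t 2.2
slide [-0.0003, -0.0021, -0.0027] turn [0.0001, -0.0, -0.0017] rows 0.1
```

View pics/w2.png

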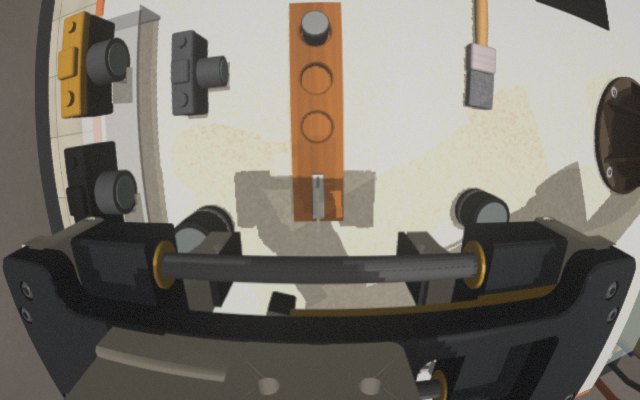

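```bash
python3 -c "
from h import *
f=cv2.imread('pics/w2.png')[:,:,::-1]; crop(f,280,50,355,145,6,'pics/w2h.png'); crop(f,280,160,355,235,8,'pics/w2k.png')"
```

```text
(no output)
```

View pics/w2h.png

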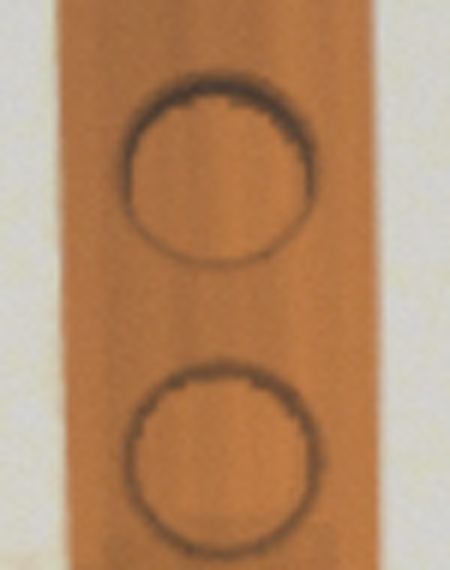

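View pics/w2k.png

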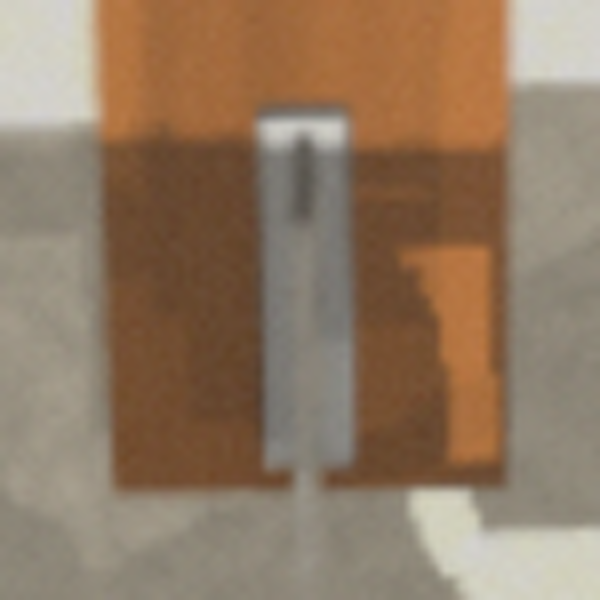

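```bash
python3 - <<'E'
from h import *
d=np.load('pics/w2.npz'); cal=dict(K=d['K'],pose=d['pose'])
q=lambda x,y,z: onz('wrist',(x+.5)/6-.5+280,(y+.5)/6-.5+50,z,cal)
k=lambda x,y,z: onz('wrist',(x+.5)/8-.5+280,(y+.5)/8-.5+160,z,cal)
h2=q(219.5,170,.028);h1=q(223.5,459,.028); print("h2",h2.round(4),"h1",h1.round(4),np.linalg.norm(h2-h1)); v=h1-h2; print("yaw",np.degrees(np.arctan2(v[1],v[0]))-90)
L=[q(60,0,.028),q(70,560,.028)];R=[q(372,0,.028),q(378,560,.028)]
for E in (L,R): v=E[1]-E[0]; print(np.round(E,4).tolist(),np.degrees(np.arctan2(v[1],v[0]))-90)
print("rack +y end",k(110,490,.028).round(4),k(508,488,.028).round(4))
C=[k(303,135,.100),k(303,485,.1)]; print("card top edge -y end",k(303,215,.1).round(4), "base?",k(303,135,.038).round(4), k(303,560,.1))
print("holder",[k(*p,.038).round(4).tolist() for p in [(258,115),(350,115),(264,468),(354,465)]])
# top view holes
for p in [(235+(320+.5)/5-.5,165+(114.5)/5-.5),(235+(431.5)/5-.5,165+(114.5)/5-.5)]: print("top",onz("top",*p,.028).round(4))
# top view card line
for p in [(235+105/5,165+105/5),(235+200/5,165+103/5)]: print("top card",onz("top",*p,.1).round(4))
E
```

```text
h2 [ 0.6099 -0.0308  0.028 ] h1 [0.6098 0.0282 0.028 ] 0.05896924604253596
yaw 0.15997210460018607
[[0.6416, -0.0673, 0.028], [0.6411, 0.0482, 0.028]] 0.22848508798537637
[[0.579, -0.0665, 0.028], [0.5787, 0.0489, 0.028]] 0.15108984015166982
rack +y end [0.6414 0.1477 0.028 ] [0.5775 0.148  0.028 ]
card top edge -y end [0.6095 0.0874 0.1   ] base? [0.6097 0.0884 0.038 ] [0.61005808 0.13349092 0.1       ]
holder [[0.6164, 0.0853, 0.038], [0.6026, 0.0854, 0.038], [0.6164, 0.1409, 0.038], [0.6024, 0.1406, 0.038]]
top [0.6106 0.0266 0.028 ]
top [ 0.6118 -0.0332  0.028 ]
top card [0.6068 0.1301 0.1   ]
top card [0.6087 0.0826 0.1   ]
```

```bash
python3 - <<'E'
from h import *
d=np.load('pics/w2.npz'); cal=dict(K=d['K'],pose=d['pose'])
s=get_state(); R=Ro.from_euler('xyz',s['ee_rot']); p=s['eef_pos']
for dx in (-.0095,.0095):
  for dy in (-.065,-.044,.044,.065): print(dx,dy,proj('wrist',p+R.apply([dx,dy,0]),cal).round(1), 'back', proj('wrist',p+R.apply([dx,dy,-.03]),cal).round(1))
f=cv2.imread('pics/w2.png')[:,:,::-1]; crop(f,160,210,270,320,7,'pics/fl.png');crop(f,380,210,490,320,7,'pics/fr.png')
E
```

```text
-0.0095 -0.065 [207.6 262.8] back [189.2 288.4]
-0.0095 -0.044 [241.6 264.2] back [228.2 291.1]
-0.0095 0.044 [395.2 264. ] back [408.7 290.9]
-0.0095 0.065 [429.3 262.5] back [447.7 288.1]
0.0095 -0.065 [203.5 232.6] back [182.9 254.4]
0.0095 -0.044 [238.6 233.4] back [223.4 256.2]
0.0095 0.044 [398.1 233.1] back [413.3 255.9]
0.0095 0.065 [433.3 232.3] back [453.9 254. ]
```

View pics/fl.png

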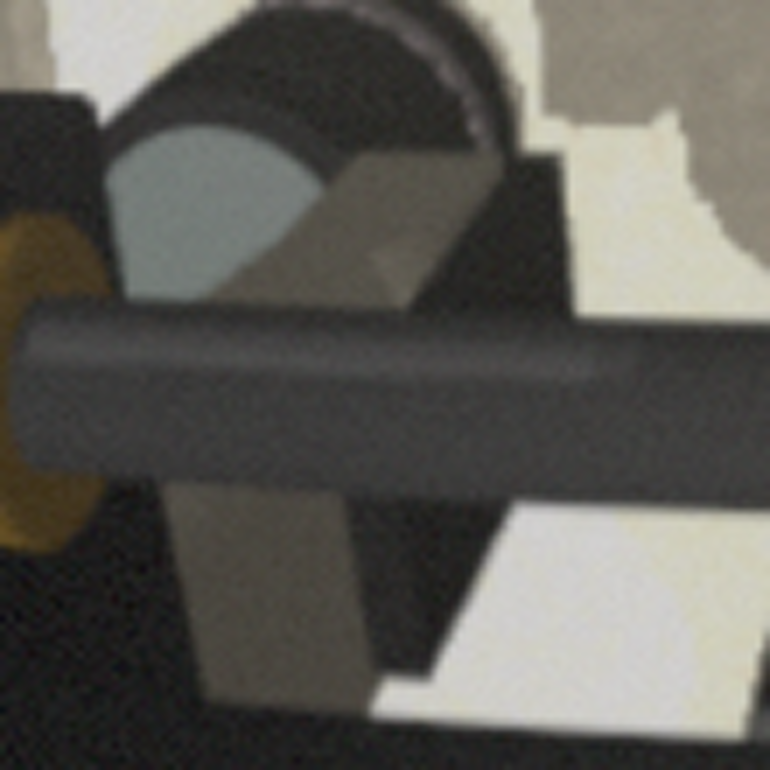

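View pics/fr.png

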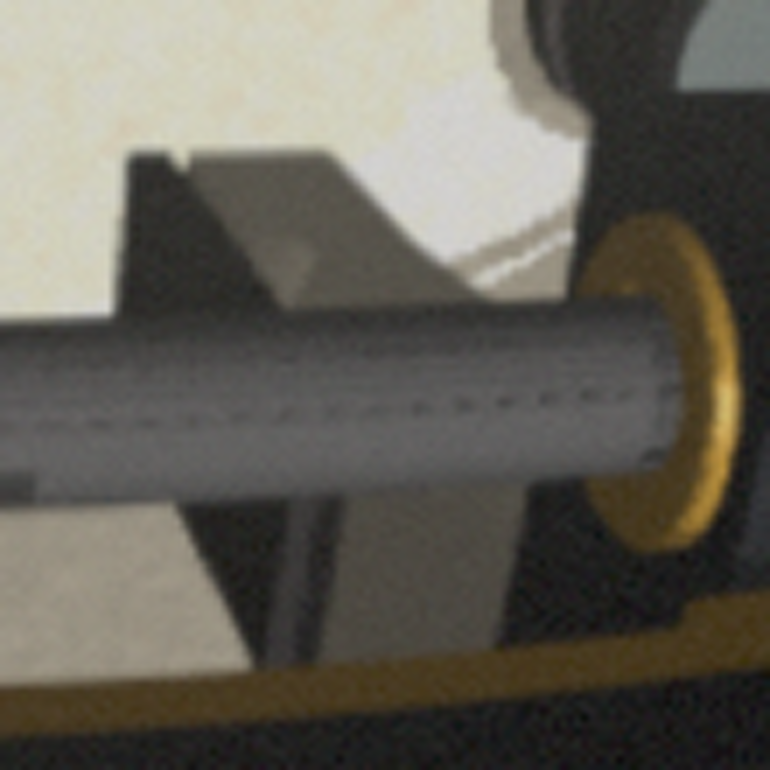

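Wrist: hole 1 (317,126), hole 2 (316,78), rack yaw ≈0.2°, hole spacing 59 mm (60 stated), card mid ≈(0.610, 0.112). The fingertip check shows the wrist camera agrees within about 1–2 mm. On to the canisters.

```bash
python3 -m crank '[{"slide":[0.56,0.072,0],"turn":[0,0,0],"fingers":1},{"slide":[0.56,0.072,0],"turn":[0,0,0],"fingers":1},{"slide":[0.56,0.072,0],"turn":[0,0,0],"fingers":1},{"slide":[0.56,0.072,0],"turn":[0,0,0],"fingers":1},{"slide":[0.56,0.072,0],"turn":[0,0,0],"fingers":1}]' >/dev/null;python3 -c "
from h import *
plan(.573,-.19,.25,-1.567)"
```

```text
at [ 0.5795 -0.1151  0.2493] [-3.141  0.    -1.577] w 0.0875 F [ 0.8 -0.3  0.3] t 2.67
slide [0.1499, 0.0121, -0.0015] turn [-0.0001, 0.0, -0.0016] rows 1.8
```

```bash
python3 -m crank '[{"slide":[0.15,0.012,0],"turn":[0,0,-0.0015],"fingers":1},{"slide":[0.15,0.012,0],"turn":[0,0,-0.0015],"fingers":1},{"slide":[0.15,0.012,0],"turn":[0,0,-0.0015],"fingers":1},{"slide":[0.15,0.012,0],"turn":[0,0,-0.0015],"fingers":1}]' >/dev/null;python3 -c "
from h import *
plan(.573,-.19,.25,-1.567)
c=get_calibration('wrist'); np.savez('pics/w3.npz',K=c['K'],pose=c['pose'])
f=grab_frame('wrist'); cv2.imwrite('pics/w3.png',f[:,:,::-1])
print(proj('wrist',[.573,-.294,.054]),proj('wrist',[.46,-.321,.076]))
"
```

```text
at [ 0.5729 -0.1906  0.2488] [ 3.141  0.    -1.572] w 0.0875 F [-0.   0.8 -0.4] t 3.0
slide [-0.0011, -0.0002, -0.0023] turn [0.0, 0.0, -0.0008] rows 0.0
[318.19844763  88.81352055] [422.28708525  66.87439738]
```

View pics/w3.png

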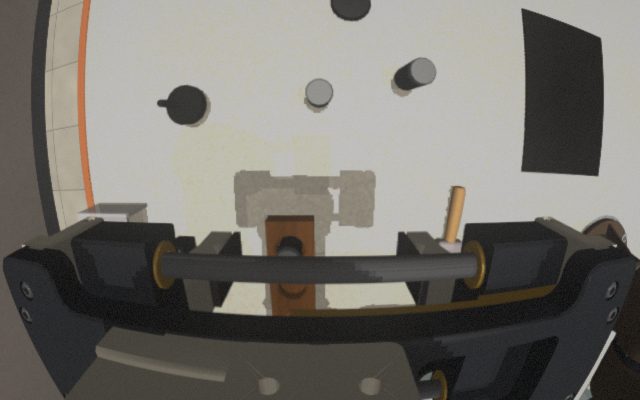

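```bash
python3 - <<'E'
from h import *
f=cv2.imread('pics/w3.png')[:,:,::-1]
d=np.load('pics/w3.npz'); cal=dict(K=d['K'],pose=d['pose'])
for nm,box,z in [("short",(300,70,338,116),.054),("tall",(385,50,445,100),.076)]:
    u0,v0,u1,v1=box;b=cv2.resize(np.ascontiguousarray(f[v0:v1,u0:u1]),None,fx=8,fy=8,interpolation=cv2.INTER_CUBIC)
    g=cv2.GaussianBlur(cv2.cvtColor(b,cv2.COLOR_RGB2GRAY),(0,0),4)
    m=((g>90)&(g<160)).astype(np.uint8); m=cv2.morphologyEx(m,cv2.MORPH_OPEN,np.ones((41,41)))
    c=max(cv2.findContours(m,0,1)[0],key=cv2.contourArea); e=cv2.fitEllipse(cv2.convexHull(c))
    p=[(e[0][0]+.5)/8-.5+u0,(e[0][1]+.5)/8-.5+v0]
    print(nm,np.round(p,1),np.round(np.array(e[1])/8,1),onz('wrist',*p,z,cal).round(4))
    cv2.ellipse(b,e,(255,0,0),2); cv2.imwrite(f'pics/w3{nm}.png',b[:,:,::-1])
E
```

```text
short [318.8  91.5] [26.9 29.4] [ 0.572  -0.2919  0.054 ]
tall [423.   70.3] [24.5 29.3] [ 0.4589 -0.3181  0.076 ]
```

View pics/w3short.png

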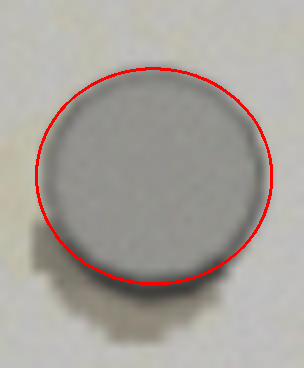

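View pics/w3tall.png

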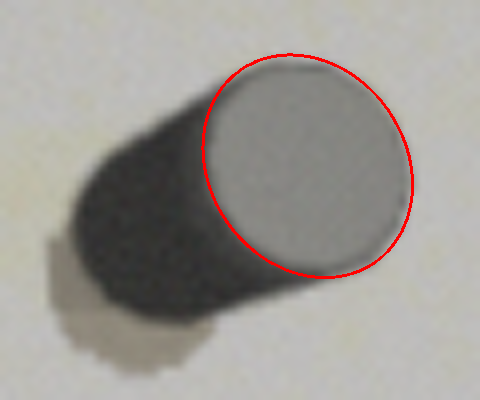

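Both cameras agree: short can (0.572, −0.2925), tall can (0.459, −0.319), seen at wrist (319,92) and (423,70). Next I go over the short can and down.

```bash
python3 -m crank '[{"slide":[0.202,0.002,0.1],"turn":[0,0,-0.001],"fingers":1},{"slide":[0.202,0.002,0.24],"turn":[0,0,-0.001],"fingers":1},{"slide":[0.202,0.002,0.3],"turn":[0,0,-0.001],"fingers":1},{"slide":[0.202,0.002,0.3],"turn":[0,0,-0.001],"fingers":1},{"slide":[0.202,0.002,0.3],"turn":[0,0,-0.001],"fingers":1}]' ;python3 -c "
from h import *
plan(.572,-.2925,.023,-1.567)"
```

```text
t: 3.47
eef_pos: [0.5703, -0.2897, 0.0943]
ee_rot: [3.137, 0.002, -1.564]
force: [-0.9, 0.4, -0.3]
width: 0.088
at [ 0.5703 -0.2897  0.0943] [ 3.137e+00  2.000e-03 -1.564e+00] w 0.088 F [-0.9  0.4 -0.3] t 3.47
slide [0.0058, -0.0039, 0.1426] turn [0.0007, 0.0003, 0.0005] rows 1.7
```

```bash
python3 -m crank '[{"slide":[0,0,0],"turn":[0,0,0],"fingers":1},{"slide":[0,0,0],"turn":[0,0,0],"fingers":1}]' ;python3 -c "
from h import *
plan(.572,-.2925,.023,-1.567)"
```

```text
t: 3.63
eef_pos: [0.572, -0.2898, 0.098]
ee_rot: [3.139, 0.0, -1.564]
force: [0.2, -0.1, 0.6]
width: 0.0878
at [ 0.572  -0.2898  0.098 ] [ 3.139  0.    -1.564] w 0.0878 F [ 0.2 -0.1  0.6] t 3.63
slide [0.0055, -0.0004, 0.15] turn [0.0004, 0.0001, 0.0005] rows 1.8
```

```bash
python3 -m crank '[{"slide":[0.0055,0,0.05],"turn":[0,0,0],"fingers":1},{"slide":[0.0055,0,0.1],"turn":[0,0,0],"fingers":1},{"slide":[0.0055,0,0.149],"turn":[0,0,0],"fingers":1},{"slide":[0.0055,0,0.149],"turn":[0,0,0],"fingers":1},{"slide":[0.0055,0,0.149],"turn":[0,0,0],"fingers":-1}]' 20;python3 -m crank '[{"slide":[0,0,0],"turn":[0,0,0],"fingers":-1},{"slide":[0,0,0],"turn":[0,0,0],"fingers":-1},{"slide":[0,0,0],"turn":[0,0,0],"fingers":-1},{"slide":[0,0,0],"turn":[0,0,0],"fingers":-1},{"slide":[0,0,0],"turn":[0,0,0],"fingers":-1}]' 20;python3 -c "
from h import *
plan(.572,-.2925,.023,-1.567)"
```

```text
t: 4.05
eef_pos: [0.573, -0.2928, 0.0257]
ee_rot: [-3.141, -0.0, -1.564]
force: [0.7, 0.1, 1.6]
width: 0.0845
t: 4.47
eef_pos: [0.5724, -0.2941, 0.0254]
ee_rot: [-3.14, -0.0, -1.566]
force: [0.3, -0.4, -0.0]
width: 0.0534
at [ 0.5724 -0.2941  0.0254] [-3.14  -0.    -1.566] w 0.0534 F [ 0.3 -0.4 -0. ] t 4.47
slide [-0.0032, 0.0008, 0.0048] turn [-0.0002, -0.0, 0.0001] rows 0.1
```

```bash
python3 -m crank '[{"slide":[-0.003,0,0.005],"turn":[0,0,0],"fingers":-1},{"slide":[-0.003,0,0.005],"turn":[0,0,0],"fingers":-1},{"slide":[-0.003,0,0.005],"turn":[0,0,0],"fingers":-1},{"slide":[-0.003,0,0.005],"turn":[0,0,0],"fingers":-1},{"slide":[-0.003,0,0.005],"turn":[0,0,0],"fingers":-1}]' 20;python3 -m crank '[{"slide":[0,0,0],"turn":[0,0,0],"fingers":-1},{"slide":[0,0,0],"turn":[0,0,0],"fingers":-1},{"slide":[0,0,0],"turn":[0,0,0],"fingers":-1}]' 20;python3 -c "
from h import *
plan(.572,-.2925,.083,-1.567)"
```

```text
t: 4.88
eef_pos: [0.5718, -0.2925, 0.0218]
ee_rot: [3.141, 0.0, -1.566]
force: [-0.5, 0.5, -0.6]
width: 0.0314
t: 5.13
eef_pos: [0.5719, -0.2925, 0.0219]
ee_rot: [3.141, 0.0, -1.566]
force: [-0.4, 0.3, -0.3]
width: 0.0313
at [ 0.5719 -0.2925  0.0219] [ 3.141  0.    -1.566] w 0.0313 F [-0.4  0.3 -0.3] t 5.13
slide [0.0, -0.0002, -0.1223] turn [0.0, 0.0, 0.0001] rows 1.5
```

```bash
python3 -m crank '[{"slide":[0,0,-0.08],"turn":[0,0,0],"fingers":-1},{"slide":[0,0,-0.16],"turn":[0,0,0],"fingers":-1},{"slide":[-0.05,-0.006,-0.24],"turn":[0,0,0],"fingers":-1},{"slide":[-0.13,-0.016,-0.27],"turn":[0,0,0],"fingers":-1},{"slide":[-0.21,-0.025,-0.27],"turn":[0,0,0],"fingers":-1}]' ;python3 -c "
from h import *
plan(.610,.0275,.16,-1.567)"
```

```text
t: 5.55
eef_pos: [0.5858, -0.192, 0.1618]
ee_rot: [-3.134, -0.001, -1.568]
force: [1.5, -0.7, -2.1]
width: 0.0315
at [ 0.5858 -0.192   0.1618] [-3.134e+00 -1.000e-03 -1.568e+00] w 0.0315 F [ 1.5 -0.7 -2.1] t 5.55
slide [-0.4388, -0.0494, 0.0034] turn [-0.0012, -0.0002, -0.0002] rows 5.3
```

```bash
python3 -m crank '[{"slide":[-0.08,-0.009,0],"turn":[0,0,0],"fingers":-1},{"slide":[-0.16,-0.018,0],"turn":[0,0,0],"fingers":-1},{"slide":[-0.24,-0.027,0],"turn":[0,0,0],"fingers":-1},{"slide":[-0.32,-0.036,0],"turn":[0,0,0],"fingers":-1},{"slide":[-0.39,-0.043,0],"turn":[0,0,0],"fingers":-1}]' ; python3 -m crank '[{"slide":[-0.04,-0.004,0],"turn":[0,0,0],"fingers":-1},{"slide":[-0.04,-0.004,0],"turn":[0,0,0],"fingers":-1},{"slide":[-0.04,-0.004,0],"turn":[0,0,0],"fingers":-1}]'; python3 -c "
from h import *
plan(.610,.0275,.16,-1.567)"
```

```text
t: 5.97
eef_pos: [0.604, 0.0061, 0.157]
ee_rot: [-3.141, 0.0, -1.566]
force: [0.5, 0.3, -0.1]
width: 0.0314
t: 6.22
eef_pos: [0.6059, 0.0251, 0.1567]
ee_rot: [3.141, -0.0, -1.564]
force: [-0.4, 0.1, -0.4]
width: 0.0317
at [0.6059 0.0251 0.1567] [ 3.141 -0.    -1.564] w 0.0317 F [-0.4  0.1 -0.4] t 6.22
slide [-0.0048, -0.0082, -0.0067] turn [0.0, -0.0, 0.0005] rows 0.1
```

```bash
python3 -m crank '[{"slide":[-0.005,-0.008,0.06],"turn":[0,0,0],"fingers":-1},{"slide":[-0.005,-0.008,0.12],"turn":[0,0,0],"fingers":-1},{"slide":[-0.005,-0.008,0.17],"turn":[0,0,0],"fingers":-1},{"slide":[-0.005,-0.008,0.17],"turn":[0,0,0],"fingers":-1},{"slide":[-0.005,-0.008,0.17],"turn":[0,0,0],"fingers":-1}]'; python3 -c "
from h import *
plan(.610,.0275,.033,-1.567)
for n in ('scene','wrist','top'):
    f=grab_frame(n); cv2.imwrite(f'pics/p1{n}.png',f[:,:,::-1])
f=cv2.imread('pics/p1scene.png')[:,:,::-1]; crop(f,280,160,400,260,6,'pics/p1s.png')
f=cv2.imread('pics/p1top.png')[:,:,::-1]; crop(f,240,160,370,215,6,'pics/p1t.png')
f=cv2.imread('pics/p1wrist.png')[:,:,::-1]; crop(f,200,40,440,320,3,'pics/p1w.png')
"
```

```text
t: 6.63
eef_pos: [0.6091, 0.0249, 0.0709]
ee_rot: [3.139, -0.001, -1.567]
force: [0.1, 0.1, 1.6]
width: 0.0314
at [0.6091 0.0249 0.0709] [ 3.139e+00 -1.000e-03 -1.567e+00] w 0.0314 F [0.1 0.1 1.6] t 6.63
slide [-0.0053, -0.002, 0.0758] turn [0.0005, -0.0002, -0.0] rows 0.9
```

View pics/p1s.png

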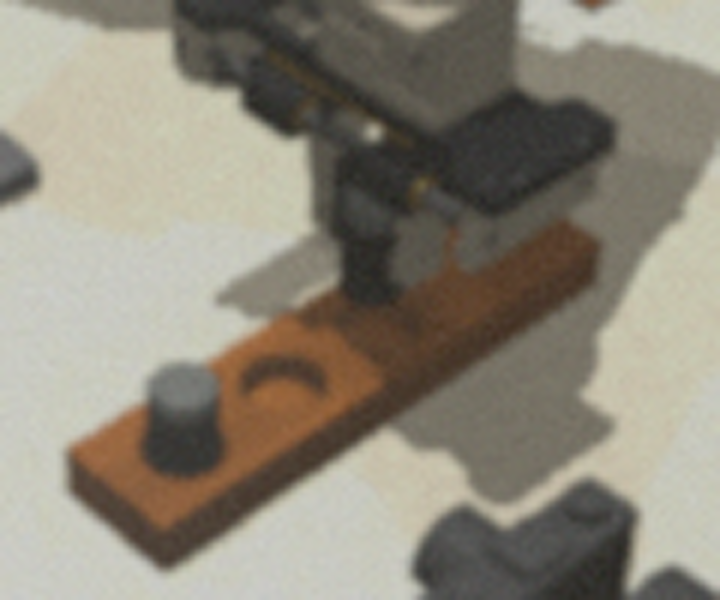

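View pics/p1w.png

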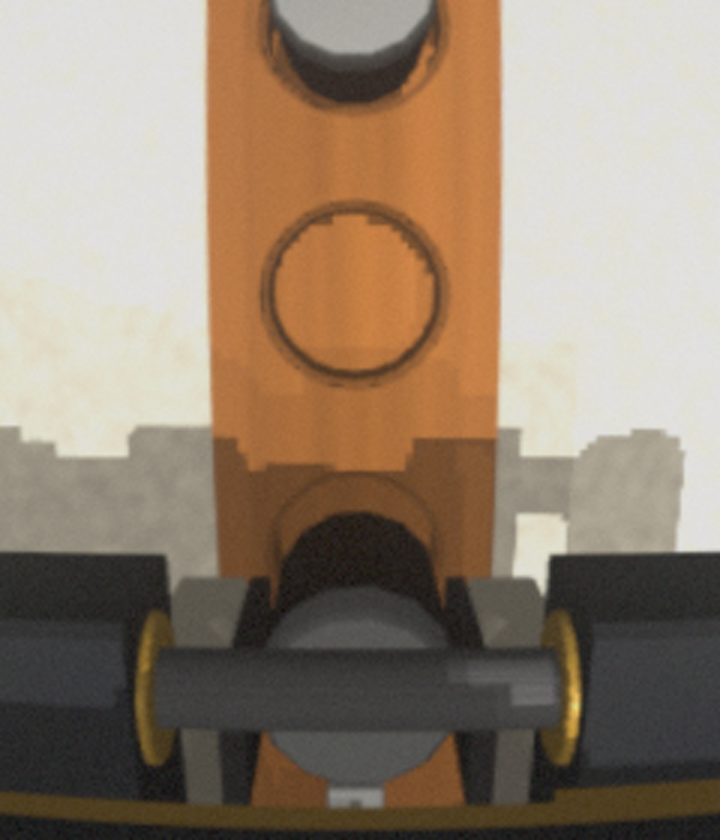

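```bash
python3 - <<'E'
from h import *
plan(.61,.0275,.033,-1.567)
q=lambda x,y,z: onz('wrist',(x+.5)/3-.5+200,(y+.5)/3-.5+40,z)
print("h2 outer",q(354.5,293.5,.028),"l/r",q(262,293,.028),q(447,293,.028),"t/b",q(354,201,.028),q(354,386,.028))
print("h1 far rim",q(356,474,.028))
print("can bottom front",q(360,513,.049), "lid c",q(360,685,.103),"lid t/b",q(360,588,.103),q(360,785,.103),"lid l/r",q(268,685,.103),q(456,685,.103))
E
```

```text
at [0.6113 0.026  0.0738] [-3.139e+00  1.000e-03 -1.566e+00] w 0.0312 F [-0.7 -0.2 -0.5] t 6.78
slide [-0.0029, 0.0029, 0.0815] turn [-0.0005, 0.0001, 0.0001] rows 1.0
h2 outer [ 0.61172614 -0.03129337  0.028     ] l/r [ 0.63180139 -0.03146267  0.028     ] [ 0.59167115 -0.03161724  0.028     ] t/b [ 0.61191194 -0.05142345  0.028     ] [ 0.61176051 -0.01093787  0.028     ]
h1 far rim [0.61124395 0.00901735 0.028     ]
can bottom front [0.61035639 0.01184231 0.049     ] lid c [0.61035665 0.02310498 0.103     ] lid t/b [0.61044023 0.00710893 0.103     ] [0.61025709 0.04152024 0.103     ] lid l/r [0.62445229 0.02328206 0.103     ] [0.5956386  0.02316062 0.103     ]
```

```bash
python3 -m crank '[{"slide":[-0.005,0,0.01],"turn":[0,0,0],"fingers":-1},{"slide":[-0.005,0,0.02],"turn":[0,0,0],"fingers":-1},{"slide":[-0.005,0,0.03],"turn":[0,0,0],"fingers":-1},{"slide":[-0.005,0,0.03],"turn":[0,0,0],"fingers":-1}]'; python3 -c "
from h import *
plan(.611,.0285,.032,-1.567)"
```

```text
t: 7.12
eef_pos: [0.6093, 0.0287, 0.0558]
ee_rot: [3.14, -0.0, -1.566]
force: [-0.7, -0.1, -1.2]
width: 0.0318
at [0.6093 0.0287 0.0558] [ 3.14  -0.    -1.566] w 0.0318 F [-0.7 -0.1 -1.2] t 7.12
slide [0.0003, -0.0035, 0.0476] turn [0.0002, -0.0, 0.0001] rows 0.6
```

```bash
python3 -m crank '[{"slide":[0,-0.003,0.01],"turn":[0,0,0],"fingers":-1},{"slide":[0,-0.003,0.018],"turn":[0,0,0],"fingers":-1},{"slide":[0,-0.003,0.026],"turn":[0,0,0],"fingers":-1},{"slide":[0,-0.003,0.034],"turn":[0,0,0],"fingers":-1},{"slide":[0,-0.003,0.034],"turn":[0,0,0],"fingers":-1}]'; python3 -c "
from h import *
plan(.611,.0285,.032,-1.567)"
```

```text
t: 7.53
eef_pos: [0.6108, 0.0285, 0.0386]
ee_rot: [3.14, -0.0, -1.566]
force: [0.1, 0.3, -0.1]
width: 0.0312
at [0.6108 0.0285 0.0386] [ 3.14  -0.    -1.566] w 0.0312 F [ 0.1  0.3 -0.1] t 7.53
slide [0.0001, -0.0004, 0.0131] turn [0.0003, -0.0001, 0.0001] rows 0.2
```

```bash
python3 -m crank '[{"slide":[0,0,0.006],"turn":[0,0,0],"fingers":-1},{"slide":[0,0,0.011],"turn":[0,0,0],"fingers":-1},{"slide":[0,0,0.015],"turn":[0,0,0],"fingers":-1},{"slide":[0,0,0.015],"turn":[0,0,0],"fingers":-1},{"slide":[0,0,0.015],"turn":[0,0,0],"fingers":-1}]'; python3 -c "
from h import *
plan(.611,.0285,.032,-1.567)"
```

```text
t: 7.95
eef_pos: [0.6114, 0.0287, 0.0322]
ee_rot: [3.141, -0.0, -1.566]
force: [0.1, 0.5, -0.1]
width: 0.0315
at [0.6114 0.0287 0.0322] [ 3.141 -0.    -1.566] w 0.0315 F [ 0.1  0.5 -0.1] t 7.95
slide [0.0004, 0.0008, 0.0003] turn [0.0, -0.0, 0.0001] rows 0.0
```

```bash
python3 -m crank '[{"slide":[0,0,0.002],"turn":[0,0,0],"fingers":-1},{"slide":[0,0,0.003],"turn":[0,0,0],"fingers":-1},{"slide":[0,0,0.003],"turn":[0,0,0],"fingers":-1},{"slide":[0,0,0.003],"turn":[0,0,0],"fingers":0.2},{"slide":[0,0,0.003],"turn":[0,0,0],"fingers":0.2}]'; python3 -m crank '[{"slide":[0,0,0],"turn":[0,0,0],"fingers":0.2},{"slide":[0,0,0],"turn":[0,0,0],"fingers":0.2},{"slide":[0,0,-0.05],"turn":[0,0,0],"fingers":0.2},{"slide":[0,0,-0.12],"turn":[0,0,0],"fingers":0.2},{"slide":[0,0,-0.2],"turn":[0,0,0],"fingers":0.2}]'; python3 -c "
from h import *
plan(.459,-.319,.17,-1.567)
for n in ('scene','wrist'):
    f=grab_frame(n); cv2.imwrite(f'pics/p2{n}.png',f[:,:,::-1])
f=cv2.imread('pics/p2scene.png')[:,:,::-1]; crop(f,280,160,400,260,6,'pics/p2s.png')
"
```

```text
t: 8.37
eef_pos: [0.6116, 0.0288, 0.0309]
ee_rot: [-3.141, 0.0, -1.566]
force: [-0.4, 0.1, 0.6]
width: 0.0397
t: 8.78
eef_pos: [0.61, 0.0283, 0.1298]
ee_rot: [3.137, -0.001, -1.566]
force: [1.4, 0.7, -0.0]
width: 0.0527
at [0.61   0.0283 0.1298] [ 3.137e+00 -1.000e-03 -1.566e+00] w 0.0527 F [ 1.4  0.7 -0. ] t 8.78
slide [0.6933, 0.3054, -0.0781] turn [0.0007, -0.0002, 0.0001] rows 9.1
```

View pics/p2s.png

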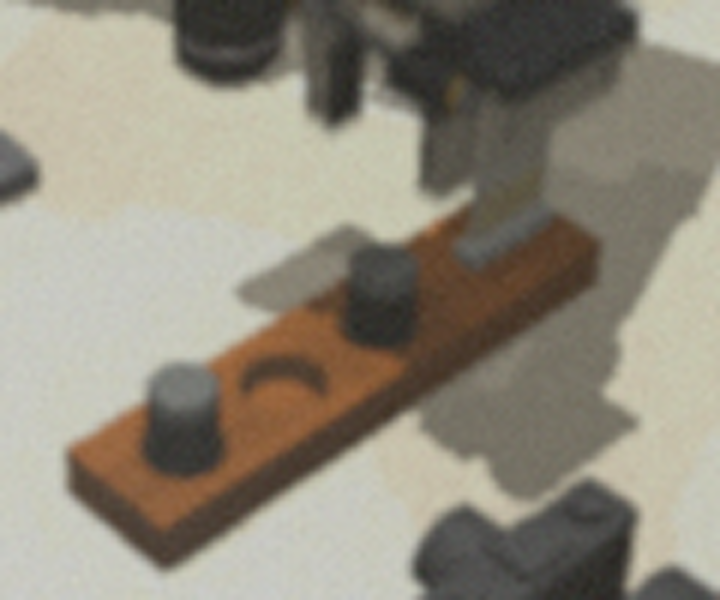

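View pics/p2wrist.png

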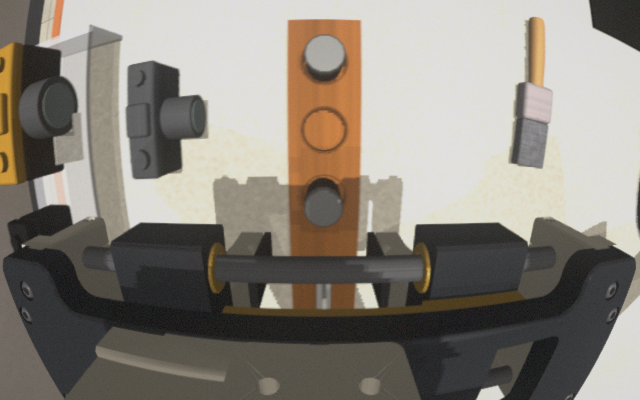

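The short can is home in hole 1: its protrusion matches the fixed canister's, scene crop (385,290). Next is the tall one.

```bash
python3 -m crank '[{"slide":[0.03,0.013,-0.06],"turn":[0,0,0],"fingers":0.8},{"slide":[0.1,0.044,-0.08],"turn":[0,0,0],"fingers":1},{"slide":[0.69,0.305,-0.08],"turn":[0,0,0],"fingers":1},{"slide":[0.69,0.305,-0.08],"turn":[0,0,0],"fingers":1},{"slide":[0.69,0.305,-0.08],"turn":[0,0,0],"fingers":1}]' >/dev/null; python3 -c "
from h import *
plan(.459,-.319,.17,-1.567)"
```

```text
at [ 0.5388 -0.1371  0.171 ] [-3.141  0.    -1.565] w 0.0808 F [ 1.6 -1.4  0.3] t 9.3
slide [0.3629, 0.1616, 0.0017] turn [-0.0002, 0.0, 0.0003] rows 4.8
```

```bash
python3 -m crank '[{"slide":[0.363,0.162,0],"turn":[0,0,0],"fingers":1},{"slide":[0.363,0.162,0],"turn":[0,0,0],"fingers":1},{"slide":[0.363,0.162,0],"turn":[0,0,0],"fingers":1},{"slide":[0.363,0.162,0],"turn":[0,0,0],"fingers":1},{"slide":[0.363,0.162,0],"turn":[0,0,0],"fingers":1}]' >/dev/null; python3 -m crank '[{"slide":[0,0,0],"turn":[0,0,0],"fingers":1},{"slide":[0,0,0],"turn":[0,0,0],"fingers":1}]' >/dev/null; python3 -c "
from h import *
plan(.459,-.319,.105,-1.567)"
```

```text
at [ 0.4585 -0.3193  0.1704] [ 3.141  0.    -1.57 ] w 0.0879 F [-0.2  1.1  0.3] t 9.88
slide [-0.0006, -0.001, 0.1308] turn [0.0, 0.0, -0.0004] rows 1.6
```

```bash
python3 -m crank '[{"slide":[0,-0.001,0.06],"turn":[0,0,0],"fingers":1},{"slide":[0,-0.001,0.12],"turn":[0,0,0],"fingers":1},{"slide":[0,-0.001,0.18],"turn":[0,0,0],"fingers":1},{"slide":[0,-0.001,0.23],"turn":[0,0,0],"fingers":1},{"slide":[0,-0.001,0.253],"turn":[0,0,0],"fingers":1}]' ; python3 -m crank '[{"slide":[0,0,0],"turn":[0,0,0],"fingers":1},{"slide":[0,0,0],"turn":[0,0,0],"fingers":1},{"slide":[0,0,0],"turn":[0,0,0],"fingers":1}]' >/dev/null; python3 -c "
from h import *
plan(.459,-.319,.043,-1.567)"
```

```text
t: 10.3
eef_pos: [0.4587, -0.316, 0.0409]
ee_rot: [3.138, 0.002, -1.565]
force: [0.1, 0.3, -0.6]
width: 0.0872
at [ 0.4612 -0.3176  0.0452] [-3.140e+00 -1.000e-03 -1.565e+00] w 0.0873 F [0.3 0.4 0. ] t 10.55
slide [0.0029, 0.0044, 0.0045] turn [-0.0002, -0.0001, 0.0003] rows 0.1
```

```bash
python3 -m crank '[{"slide":[0.003,0.003,0.004],"turn":[0,0,0],"fingers":0},{"slide":[0.003,0.003,0.004],"turn":[0,0,0],"fingers":-1},{"slide":[0.003,0.003,0.004],"turn":[0,0,0],"fingers":-1},{"slide":[0.003,0.003,0.004],"turn":[0,0,0],"fingers":-1},{"slide":[0.003,0.003,0.004],"turn":[0,0,0],"fingers":-1}]' 20 ; python3 -m crank '[{"slide":[0,0,0],"turn":[0,0,0],"fingers":-1},{"slide":[0,0,0],"turn":[0,0,0],"fingers":-1},{"slide":[0,0,0],"turn":[0,0,0],"fingers":-1},{"slide":[0,0,0],"turn":[0,0,0],"fingers":-1},{"slide":[0,0,0],"turn":[0,0,0],"fingers":-1}]' 20; python3 -m crank '[{"slide":[0,0,0],"turn":[0,0,0],"fingers":-1},{"slide":[0,0,0],"turn":[0,0,0],"fingers":-1}]'; python3 -c "
from h import *
plan(.459,-.319,.043,-1.567)"
```

```text
t: 10.97
eef_pos: [0.4587, -0.3194, 0.0426]
ee_rot: [-3.141, -0.0, -1.566]
force: [0.3, 0.1, 0.1]
width: 0.0601
t: 11.38
eef_pos: [0.4585, -0.3193, 0.0422]
ee_rot: [3.142, 0.0, -1.566]
force: [-0.4, 0.9, -0.2]
width: 0.0315
t: 11.55
eef_pos: [0.4585, -0.3193, 0.0422]
ee_rot: [3.141, 0.0, -1.566]
force: [-0.5, 0.3, 0.1]
width: 0.0313
at [ 0.4585 -0.3193  0.0422] [ 3.141  0.    -1.566] w 0.0313 F [-0.5  0.3  0.1] t 11.55
slide [-0.0006, -0.001, -0.0017] turn [0.0, 0.0, 0.0001] rows 0.0
```

```bash
python3 -m crank '[{"slide":[0,0,-0.08],"turn":[0,0,0],"fingers":-1},{"slide":[0,0,-0.16],"turn":[0,0,0],"fingers":-1},{"slide":[-0.03,-0.016,-0.23],"turn":[0,0,0],"fingers":-1},{"slide":[-0.08,-0.042,-0.28],"turn":[0,0,0],"fingers":-1},{"slide":[-0.15,-0.08,-0.29],"turn":[0,0,0],"fingers":-1}]' ; python3 -c "
from h import *
plan(.611,-.0312,.18,-1.567)"
```

```text
t: 11.97
eef_pos: [0.5, -0.2454, 0.1927]
ee_rot: [-3.134, -0.002, -1.568]
force: [2.1, 0.2, -0.9]
width: 0.0316
at [ 0.5    -0.2454  0.1927] [-3.134e+00 -2.000e-03 -1.568e+00] w 0.0316 F [ 2.1  0.2 -0.9] t 11.97
slide [-0.4279, -0.2229, 0.026] turn [-0.0012, -0.0004, -0.0002] rows 5.8
```

```bash
python3 -m crank '[{"slide":[-0.07,-0.036,0],"turn":[0,0,0],"fingers":-1},{"slide":[-0.14,-0.073,0],"turn":[0,0,0],"fingers":-1},{"slide":[-0.21,-0.11,0],"turn":[0,0,0],"fingers":-1},{"slide":[-0.28,-0.146,0],"turn":[0,0,0],"fingers":-1},{"slide":[-0.35,-0.183,0],"turn":[0,0,0],"fingers":-1}]' >/dev/null; python3 -m crank '[{"slide":[-0.04,-0.02,0],"turn":[0,0,0],"fingers":-1},{"slide":[-0.065,-0.034,0],"turn":[0,0,0],"fingers":-1},{"slide":[-0.065,-0.034,0],"turn":[0,0,0],"fingers":-1},{"slide":[-0.065,-0.034,0],"turn":[0,0,0],"fingers":-1}]'; python3 -c "
from h import *
plan(.611,-.0312,.09,-1.567)"
```

```text
t: 12.72
eef_pos: [0.6055, -0.0358, 0.1868]
ee_rot: [3.141, -0.0, -1.565]
force: [0.7, -0.6, -0.7]
width: 0.0314
at [ 0.6055 -0.0358  0.1868] [ 3.141 -0.    -1.565] w 0.0314 F [ 0.7 -0.6 -0.7] t 12.72
slide [-0.0092, -0.0112, 0.1935] turn [0.0002, -0.0, 0.0003] rows 2.3
```

```bash
python3 -m crank '[{"slide":[-0.009,-0.011,0.04],"turn":[0,0,0],"fingers":-1},{"slide":[-0.009,-0.011,0.1],"turn":[0,0,0],"fingers":-1},{"slide":[-0.009,-0.011,0.16],"turn":[0,0,0],"fingers":-1},{"slide":[-0.009,-0.011,0.193],"turn":[0,0,0],"fingers":-1},{"slide":[-0.009,-0.011,0.193],"turn":[0,0,0],"fingers":-1}]' >/dev/null; python3 -m crank '[{"slide":[0,0,0],"turn":[0,0,0],"fingers":-1},{"slide":[0,0,0],"turn":[0,0,0],"fingers":-1},{"slide":[0,0,0],"turn":[0,0,0],"fingers":-1}]'; python3 -c "
from h import *
plan(.611,-.0312,.06,-1.567)
c=get_calibration('wrist'); np.savez('pics/w4.npz',K=c['K'],pose=c['pose'])
f=grab_frame('wrist'); cv2.imwrite(f'pics/p3.png',f[:,:,::-1]); crop(f,200,40,440,320,3,'pics/p3w.png')
f=grab_frame('scene'); cv2.imwrite(f'pics/p3s.png',f[:,:,::-1]); crop(f,280,160,400,260,6,'pics/p3sc.png')
"
```

```text
t: 13.38
eef_pos: [0.6123, -0.0319, 0.0927]
ee_rot: [-3.139, 0.0, -1.566]
force: [0.2, 0.3, -0.2]
width: 0.0316
at [ 0.6123 -0.0319  0.0927] [-3.139  0.    -1.566] w 0.0316 F [ 0.2  0.3 -0.2] t 13.38
slide [-0.0015, 0.0027, 0.0653] turn [-0.0005, 0.0001, 0.0001] rows 0.8
```

View pics/p3w.png

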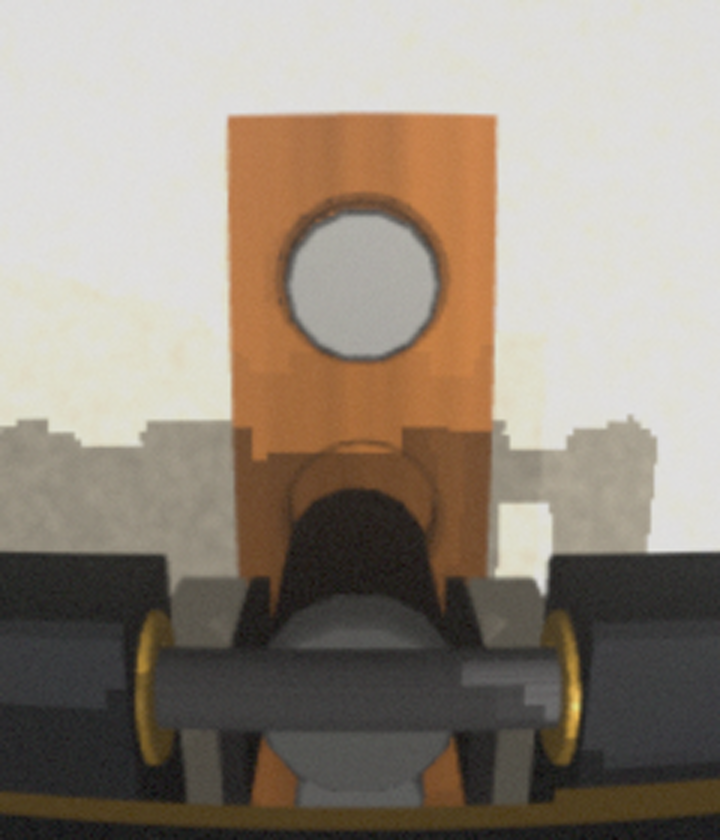

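View pics/p3sc.png

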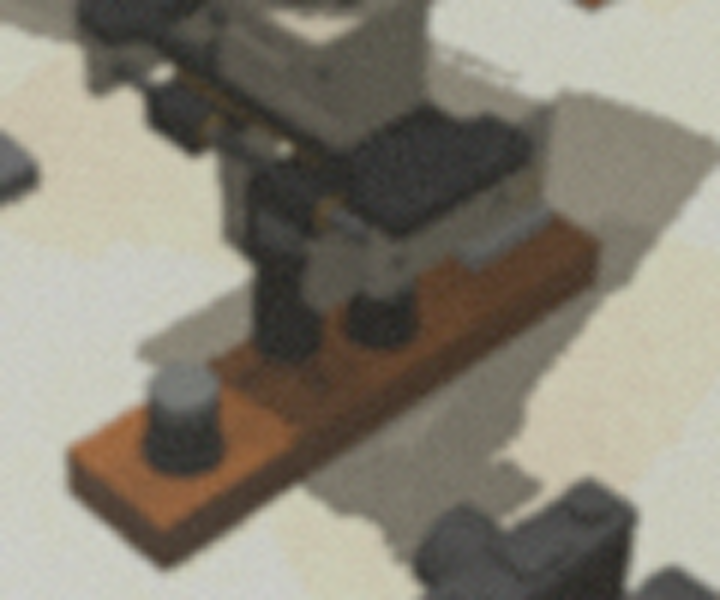

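```bash
python3 -c "
from h import *
d=np.load('pics/w4.npz'); cal=dict(K=d['K'],pose=d['pose'])
q=lambda x,y,z: onz('wrist',(x+.5)/3-.5+200,(y+.5)/3-.5+40,z,cal)
print('rim front',q(362.5,442,.028),'can bottom front',q(360,489,.0505),'h3 can',q(362,285,.064))"
python3 -m crank '[{"slide":[-0.001,0.002,0.02],"turn":[0,0,0],"fingers":-1},{"slide":[-0.001,0.002,0.035],"turn":[0,0,0],"fingers":-1},{"slide":[-0.001,0.002,0.035],"turn":[0,0,0],"fingers":-1},{"slide":[-0.001,0.002,0.035],"turn":[0,0,0],"fingers":-1}]'; python3 -c "
from h import *
plan(.611,-.0312,.0522,-1.567)"
```

```text
rim front [ 0.61066195 -0.05215966  0.028     ] can bottom front [ 0.61126796 -0.04642991  0.0505    ] h3 can [ 0.61109794 -0.09189563  0.064     ]
t: 13.82
eef_pos: [0.6095, -0.0312, 0.0723]
ee_rot: [3.14, -0.0, -1.566]
force: [0.2, 0.3, -0.5]
width: 0.0315
at [ 0.6095 -0.0312  0.0723] [ 3.14  -0.    -1.566] w 0.0315 F [ 0.2  0.3 -0.5] t 13.82
slide [0.0001, -0.0031, 0.0402] turn [0.0003, -0.0001, 0.0002] rows 0.5
```

```bash
python3 -m crank '[{"slide":[0.001,-0.003,0.008],"turn":[0,0,0],"fingers":-1},{"slide":[0.001,-0.003,0.015],"turn":[0,0,0],"fingers":-1},{"slide":[0.001,-0.003,0.022],"turn":[0,0,0],"fingers":-1},{"slide":[0.001,-0.003,0.028],"turn":[0,0,0],"fingers":-1},{"slide":[0.001,-0.003,0.028],"turn":[0,0,0],"fingers":-1}]'; python3 -c "
from h import *
plan(.611,-.0315,.0522,-1.567)"
```

```text
t: 14.23
eef_pos: [0.6112, -0.0317, 0.0583]
ee_rot: [3.14, -0.0, -1.566]
force: [0.5, -0.2, -1.5]
width: 0.0314
at [ 0.6112 -0.0317  0.0583] [ 3.14  -0.    -1.566] w 0.0314 F [ 0.5 -0.2 -1.5] t 14.23
slide [-0.0004, 0.0003, 0.0122] turn [0.0002, -0.0, 0.0001] rows 0.1
```

```bash
python3 -m crank '[{"slide":[0,0,0.006],"turn":[0,0,0],"fingers":-1},{"slide":[0,0,0.011],"turn":[0,0,0],"fingers":-1},{"slide":[0,0,0.015],"turn":[0,0,0],"fingers":-1},{"slide":[0,0,0.015],"turn":[0,0,0],"fingers":-1},{"slide":[0,0,0.015],"turn":[0,0,0],"fingers":-1}]'; python3 -c "
from h import *
plan(.611,-.0315,.0522,-1.567)"
```

```text
t: 14.65
eef_pos: [0.612, -0.0316, 0.0521]
ee_rot: [-3.141, -0.0, -1.566]
force: [-0.8, -0.1, 3.0]
width: 0.0314
at [ 0.612  -0.0316  0.0521] [-3.141 -0.    -1.566] w 0.0314 F [-0.8 -0.1  3. ] t 14.65
slide [-0.0002, 0.002, -0.0002] turn [-0.0001, -0.0, 0.0002] rows 0.0
```

Force is 3 N up at the expected height, so it's home. I release it and back off.

```bash
python3 -m crank '[{"slide":[0,0,0],"turn":[0,0,0],"fingers":0.2},{"slide":[0,0,0],"turn":[0,0,0],"fingers":0.2},{"slide":[0,0,0],"turn":[0,0,0],"fingers":0.2},{"slide":[0,0,0],"turn":[0,0,0],"fingers":0.2},{"slide":[0,0,-0.04],"turn":[0,0,0],"fingers":0.2}]'; python3 -m crank '[{"slide":[0,0,-0.06],"turn":[0,0,0],"fingers":0.2},{"slide":[0,0,-0.14],"turn":[0,0,0],"fingers":0.2},{"slide":[0,0,-0.22],"turn":[0,0,0],"fingers":0.5},{"slide":[0,0,-0.3],"turn":[0,0,0],"fingers":1},{"slide":[0,0,-0.34],"turn":[0,0,0],"fingers":1}]'; python3 -c "
from h import *
plan(.46,.364,.24,-1.61)
c=get_calibration('wrist'); np.savez('pics/w5.npz',K=c['K'],pose=c['pose'])
f=grab_frame('wrist'); cv2.imwrite(f'pics/p4.png',f[:,:,::-1]); crop(f,220,30,420,320,2,'pics/p4w.png')
f=grab_frame('scene'); cv2.imwrite(f'pics/p4s.png',f[:,:,::-1]); crop(f,280,160,400,260,6,'pics/p4sc.png')
"
```

```text
t: 15.07
eef_pos: [0.609, -0.0319, 0.0682]
ee_rot: [3.135, -0.001, -1.567]
force: [-0.3, 0.1, -0.4]
width: 0.052
t: 15.48
eef_pos: [0.6133, -0.0317, 0.2475]
ee_rot: [-3.135, 0.0, -1.566]
force: [1.4, -0.1, 0.8]
width: 0.0674
at [ 0.6133 -0.0317  0.2475] [-3.135  0.    -1.566] w 0.0674 F [ 1.4 -0.1  0.8] t 15.48
slide [-0.793, 0.3025, 0.0131] turn [-0.001, 0.0001, 0.0071] rows 10.2
```

View pics/p4sc.png

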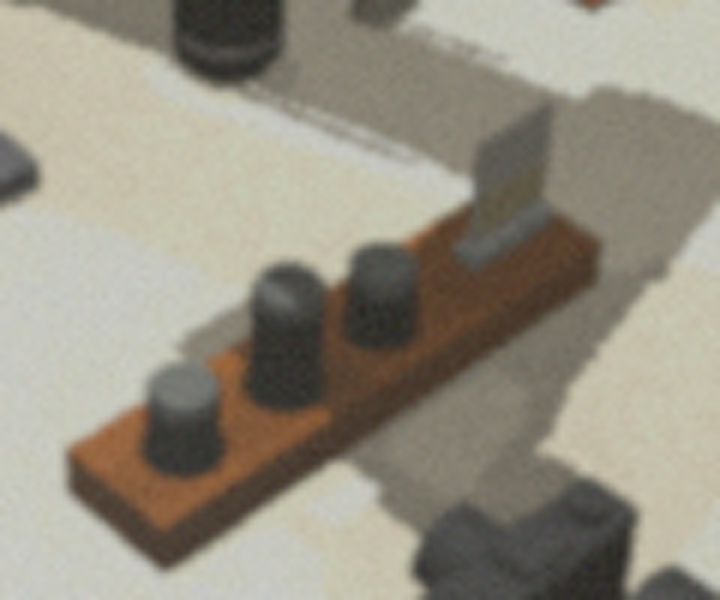

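Both canisters are home: tall at crop (288,335), short at (383,295), the card undisturbed. I'll take a look straight down at the card's edge on the way to the clip.

```bash
python3 -m crank '[{"slide":[-0.43,0.004,0],"turn":[0,0,0],"fingers":1},{"slide":[-0.43,0.004,0],"turn":[0,0,0],"fingers":1},{"slide":[-0.43,0.004,0],"turn":[0,0,0],"fingers":1},{"slide":[-0.43,0.004,0],"turn":[0,0,0],"fingers":1},{"slide":[-0.43,0.004,0],"turn":[0,0,0],"fingers":1}]' >/dev/null; python3 -m crank '[{"slide":[-0.01,0,0],"turn":[0,0,0],"fingers":1},{"slide":[-0.01,0,0],"turn":[0,0,0],"fingers":1},{"slide":[-0.01,0,0],"turn":[0,0,0],"fingers":1},{"slide":[-0.01,0,0],"turn":[0,0,0],"fingers":1}]'; python3 -c "
from h import *
plan(.46,.364,.24,-1.61)
c=get_calibration('wrist'); np.savez('pics/w6.npz',K=c['K'],pose=c['pose'])
f=grab_frame('wrist'); cv2.imwrite(f'pics/p5.png',f[:,:,::-1]); crop(f,270,110,370,240,6,'pics/p5w.png')
"
```

```text
t: 16.33
eef_pos: [0.6085, 0.1808, 0.2412]
ee_rot: [3.141, -0.001, -1.567]
force: [-0.8, -0.8, -0.5]
width: 0.0879
at [0.6085 0.1808 0.2412] [ 3.141e+00 -1.000e-03 -1.567e+00] w 0.0879 F [-0.8 -0.8 -0.5] t 16.33
slide [-0.3676, 0.2954, 0.0025] turn [0.0001, -0.0001, 0.0069] rows 5.7
```

View pics/p5w.png

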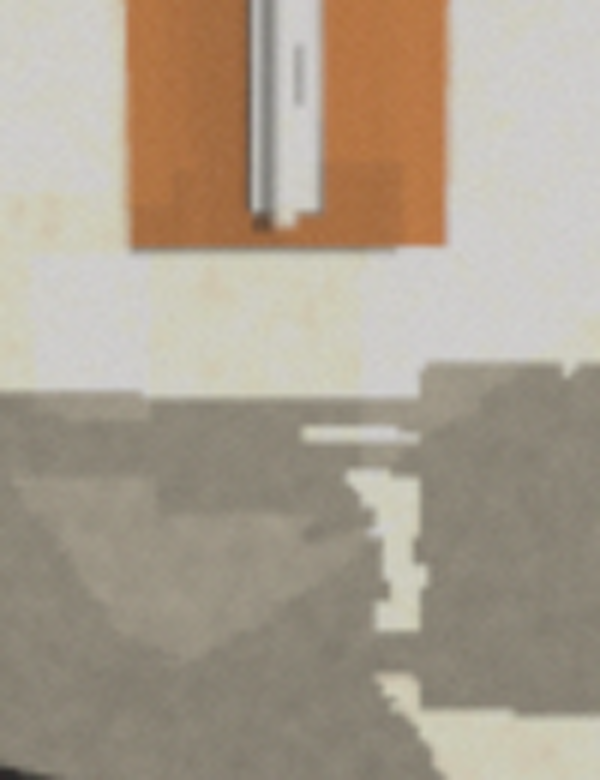

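```bash
python3 -c "
from h import *
f=cv2.imread('pics/p5.png')[:,:,::-1]; crop(f,285,70,345,155,9,'pics/p5k.png')"
```

```text
(no output)
```

View pics/p5k.png

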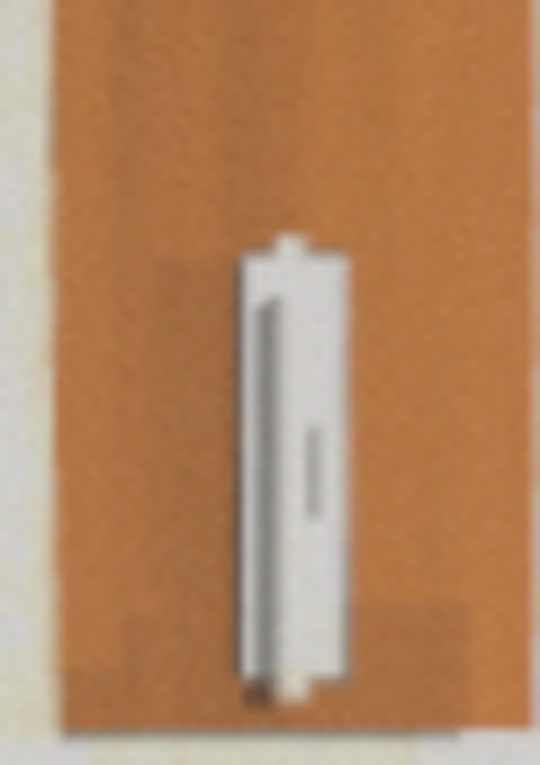

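```bash
python3 -c "
from h import *
d=np.load('pics/w6.npz'); cal=dict(K=d['K'],pose=d['pose'])
q=lambda x,y,z: onz('wrist',(x+.5)/9-.5+285,(y+.5)/9-.5+70,z,cal)
a=q(291.5,235,.1);b=q(292.5,702,.1);print('card',a.round(4),b.round(4),((a+b)/2).round(4),np.linalg.norm(a-b)); v=b-a;print(np.degrees(np.arctan2(v[1],v[0]))-90)
H=[q(*p,.038) for p in [(244,253),(348,253),(348,682),(242,682)]];print('holder',np.mean(H,0).round(4))
print('rack sides',[q(*p,.028).round(4).tolist() for p in [(52,100),(530,100),(60,730),(528,728)]])
print(get_calibration('wrist')['pose'][:3,3]-cal['pose'][:3,3])
plan(.46,.364,.2,-1.61)
"
```

```text
card [0.6098 0.0884 0.1   ] [0.6095 0.1384 0.1   ] [0.6097 0.1134 0.1   ] 0.04997097287295067
0.3145208077684032
holder [0.6094 0.1134 0.038 ]
rack sides [[0.6415, 0.0642, 0.028], [0.579, 0.0641, 0.028], [0.6406, 0.1484, 0.028], [0.5784, 0.1479, 0.028]]
[ 4.66012824e-05 -3.43329222e-04  2.28168281e-04]
at [0.6086 0.1805 0.2415] [ 3.141 -0.    -1.567] w 0.0875 F [ 0.7 -0.4 -0.2] t 16.38
slide [-0.3681, 0.2959, 0.0829] turn [0.0001, -0.0001, 0.0068] rows 5.7
```

```bash
python3 -m crank '[{"slide":[-0.368,0.296,0.08],"turn":[0,0,0.007],"fingers":1},{"slide":[-0.368,0.296,0.08],"turn":[0,0,0.007],"fingers":1},{"slide":[-0.368,0.296,0.08],"turn":[0,0,0.007],"fingers":1},{"slide":[-0.368,0.296,0.08],"turn":[0,0,0.007],"fingers":1},{"slide":[-0.368,0.296,0.08],"turn":[0,0,0.007],"fingers":1}]' >/dev/null; python3 -c "
from h import *
plan(.46,.364,.19,-1.611)
"
```

```text
at [0.4785 0.3408 0.207 ] [-3.141e+00  1.000e-03 -1.613e+00] w 0.0879 F [ 0.2  1.3 -0.9] t 16.8
slide [-0.0447, 0.039, 0.034] turn [-0.0001, 0.0001, -0.0003] rows 0.8
```

```bash
python3 -m crank '[{"slide":[-0.045,0.039,0.034],"turn":[0,0,0],"fingers":1},{"slide":[-0.045,0.039,0.034],"turn":[0,0,0],"fingers":1},{"slide":[-0.045,0.039,0.034],"turn":[0,0,0],"fingers":1},{"slide":[-0.045,0.039,0.034],"turn":[0,0,0],"fingers":1}]' >/dev/null; python3 -c "
from h import *
plan(.46,.364,.19,-1.611)
c=get_calibration('wrist'); np.savez('pics/w7.npz',K=c['K'],pose=c['pose'])
f=grab_frame('wrist'); cv2.imwrite(f'pics/p6.png',f[:,:,::-1]); crop(f,220,110,420,320,4,'pics/p6w.png')
"
```

```text
at [0.4612 0.3636 0.1903] [-3.141 -0.    -1.611] w 0.0877 F [1.2 0.6 0.2] t 17.13
slide [-0.0006, 0.0024, 0.0005] turn [-0.0001, -0.0, 0.0001] rows 0.0
```

View pics/p6w.png

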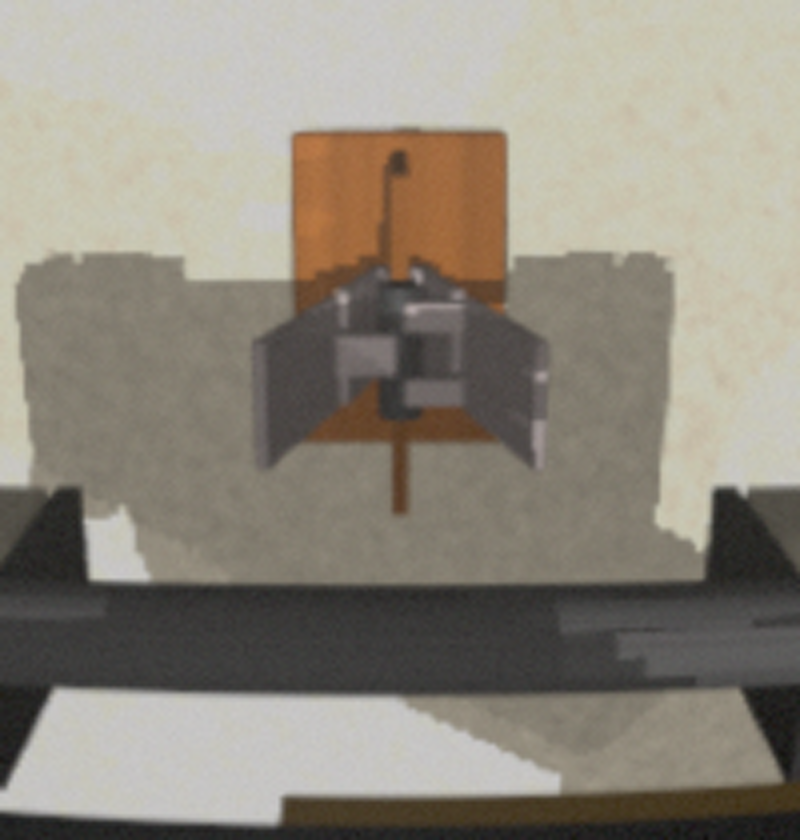

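```bash
python3 -c "
from h import *
d=np.load('pics/w7.npz'); cal=dict(K=d['K'],pose=d['pose'])
q=lambda x,y,z: onz('wrist',(x+.5)/4-.5+220,(y+.5)/4-.5+110,z,cal)
W=[q(*p,.13) for p in [(257,341),(548,345),(541,468),(262,468)]]
print(np.round(W,4).tolist(),np.mean(W,0).round(4),[np.linalg.norm(W[i]-W[i-1]).round(4) for i in range(4)])
P=[q(*p,.08) for p in [(402,288),(400,416)]];print('pin',np.round(P,4).tolist(),np.mean(P,0).round(4))
A=[q(*p,.008) for p in [(293,131),(507,131)]];print(np.round(A,4).tolist(),np.mean(A,0))
plan(.4605,.364,.095,-1.611)"
```

```text
[[0.4852, 0.3472, 0.13], [0.4327, 0.3501, 0.13], [0.4341, 0.3736, 0.13], [0.486, 0.3715, 0.13]] [0.4595 0.3606 0.13  ] [np.float64(0.0243), np.float64(0.0526), np.float64(0.0236), np.float64(0.052)]
pin [[0.4588, 0.3486, 0.08], [0.4604, 0.3779, 0.08]] [0.4596 0.3632 0.08  ]
[[0.487, 0.3179, 0.008], [0.4286, 0.3202, 0.008]] [0.45780629 0.31905536 0.008     ]
at [0.4616 0.3635 0.1905] [-3.141  0.    -1.611] w 0.0879 F [-0.3 -0.   0.3] t 17.18
slide [-0.0009, 0.0023, 0.191] turn [-0.0001, 0.0001, -0.0001] rows 2.3
```

```bash
python3 -m crank '[{"slide":[0.001,0.004,0.06],"turn":[0,0,0],"fingers":1},{"slide":[0.001,0.004,0.12],"turn":[0,0,0],"fingers":1},{"slide":[0.001,0.004,0.17],"turn":[0,0,0],"fingers":1},{"slide":[0.001,0.004,0.19],"turn":[0,0,0],"fingers":1},{"slide":[0.001,0.004,0.19],"turn":[0,0,0],"fingers":1}]' >/dev/null;  python3 -m crank '[{"slide":[0,0,0],"turn":[0,0,0],"fingers":1},{"slide":[0,0,0],"turn":[0,0,0],"fingers":1},{"slide":[0,0,0],"turn":[0,0,0],"fingers":1},{"slide":[0,0,0],"turn":[0,0,0],"fingers":1}]' >/dev/null; python3 -c "
from h import *
plan(.4597,.363,.095,-1.611)
"
```

```text
at [0.4592 0.3646 0.0964] [-3.14e+00  2.00e-03 -1.61e+00] w 0.0874 F [ 0.5 -0.1 -0.7] t 17.93
slide [0.0032, -0.0011, 0.0028] turn [-0.0002, 0.0003, 0.0001] rows 0.1
```

```bash
python3 -m crank '[{"slide":[0.003,-0.001,0.003],"turn":[0,0,0],"fingers":0.4},{"slide":[0.003,-0.001,0.003],"turn":[0,0,0],"fingers":0.3},{"slide":[0.003,-0.001,0.003],"turn":[0,0,0],"fingers":0.3},{"slide":[0.003,-0.001,0.003],"turn":[0,0,0],"fingers":0.3},{"slide":[0.003,-0.001,0.003],"turn":[0,0,0],"fingers":0.3}]' 25;  python3 -c "
from h import *
plan(.4597,.363,.095,-1.611)
c=get_calibration('wrist'); np.savez('pics/w8.npz',K=c['K'],pose=c['pose'])
f=grab_frame('wrist'); cv2.imwrite(f'pics/p7.png',f[:,:,::-1]); crop(f,220,150,420,330,4,'pics/p7w.png')
f=grab_frame('scene'); cv2.imwrite(f'pics/p7s.png',f[:,:,::-1]); crop(f,330,80,450,180,6,'pics/p7sc.png')
"
```

```text
t: 18.35
eef_pos: [0.459, 0.3625, 0.0935]
ee_rot: [-3.142, 0.0, -1.61]
force: [-0.7, -0.2, -0.1]
width: 0.0606
at [0.459  0.3625 0.0935] [-3.142  0.    -1.61 ] w 0.0606 F [-0.7 -0.2 -0.1] t 18.35
slide [-0.001, -0.0013, -0.0031] turn [-0.0, 0.0, 0.0002] rows 0.0
```

View pics/p7w.png

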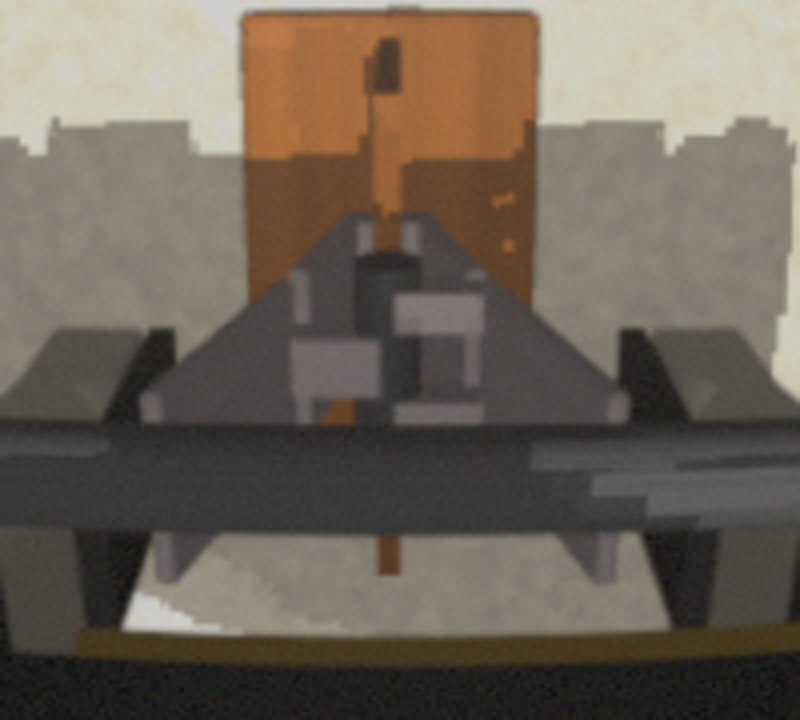

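View pics/p7sc.png

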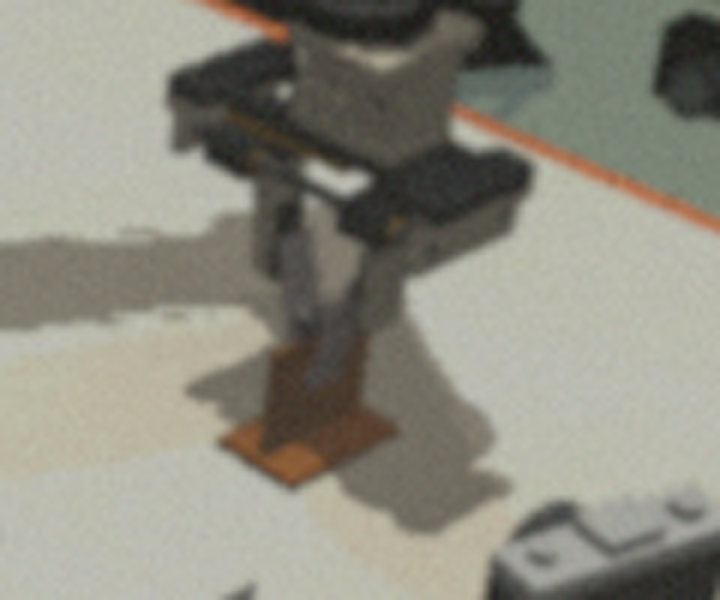

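```bash
python3 -c "
from h import *
d=np.load('pics/w8.npz'); cal=dict(K=d['K'],pose=d['pose'])
q=lambda x,y,z: onz('wrist',(x+.5)/4-.5+220,(y+.5)/4-.5+150,z,cal)
W=[q(*p,.13) for p in [(142,393),(628,393),(612,582),(162,582)]]
print(np.round(W,4).tolist(),np.mean(W,0).round(4))
print('pad tips front',q(175,330,.0945),q(618,330,.0945))
plan(.4600,.363,.095,-1.611)"
```

```text
[[0.4851, 0.3456, 0.13], [0.4333, 0.3476, 0.13], [0.4343, 0.3713, 0.13], [0.4856, 0.3693, 0.13]] [0.4596 0.3585 0.13  ]
pad tips front [0.48806248 0.3516124  0.0945    ] [0.42820571 0.35400357 0.0945    ]
at [0.4591 0.3625 0.0935] [-3.141  0.    -1.61 ] w 0.058 F [-0.  -0.5  0.5] t 18.45
slide [-0.001, -0.0017, -0.0031] turn [-0.0, 0.0, 0.0002] rows 0.0
```

```bash
python3 -m crank '[{"slide":[-0.001,-0.0015,-0.003],"turn":[0,0,0],"fingers":0.2},{"slide":[-0.001,-0.0015,-0.003],"turn":[0,0,0],"fingers":0.1},{"slide":[-0.001,-0.0015,-0.003],"turn":[0,0,0],"fingers":-0.2},{"slide":[-0.001,-0.0015,-0.003],"turn":[0,0,0],"fingers":-0.6},{"slide":[-0.001,-0.0015,-0.003],"turn":[0,0,0],"fingers":-1}]' 25;  python3 -c "
from h import *
plan(.46,.363,.095,-1.611)"; python3 -m crank '[{"slide":[0,0,0],"turn":[0,0,0],"fingers":-1},{"slide":[0,0,0],"turn":[0,0,0],"fingers":-1},{"slide":[0,0,0],"turn":[0,0,0],"fingers":-1},{"slide":[0,0,0],"turn":[0,0,0],"fingers":-1},{"slide":[0,0,0],"turn":[0,0,0],"fingers":-1}]'; python3 -c "
from h import *
plan(.46,.363,.095,-1.611)
c=get_calibration('wrist'); np.savez('pics/w9.npz',K=c['K'],pose=c['pose'])
f=grab_frame('wrist'); cv2.imwrite(f'pics/p8.png',f[:,:,::-1]); crop(f,220,150,420,330,4,'pics/p8w.png')
f=grab_frame('scene'); cv2.imwrite(f'pics/p8s.png',f[:,:,::-1]); crop(f,330,80,450,180,6,'pics/p8sc.png')
"
```

```text
t: 18.87
eef_pos: [0.4614, 0.3641, 0.0971]
ee_rot: [-3.138, 0.002, -1.609]
force: [-0.3, -2.2, 12.9]
width: 0.0339
at [0.4614 0.3641 0.0971] [-3.138e+00  2.000e-03 -1.609e+00] w 0.0339 F [-0.3 -2.2 12.9] t 18.87
slide [0.0024, 0.0026, 0.0043] turn [-0.0005, 0.0004, 0.0003] rows 0.1
t: 19.28
eef_pos: [0.4609, 0.3642, 0.0974]
ee_rot: [-3.139, 0.003, -1.609]
force: [-3.0, -1.2, 15.0]
width: 0.0297
at [0.4609 0.3642 0.0974] [-3.139e+00  3.000e-03 -1.609e+00] w 0.0297 F [-3.  -1.2 15. ] t 19.28
slide [0.0025, 0.0017, 0.0047] turn [-0.0004, 0.0004, 0.0003] rows 0.1
```

View pics/p8w.png

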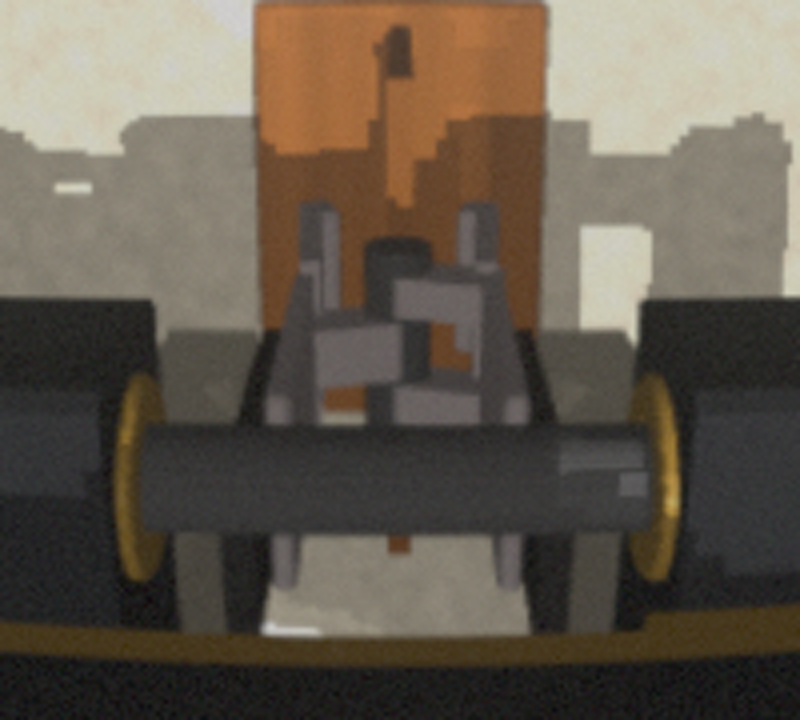

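View pics/p8sc.png

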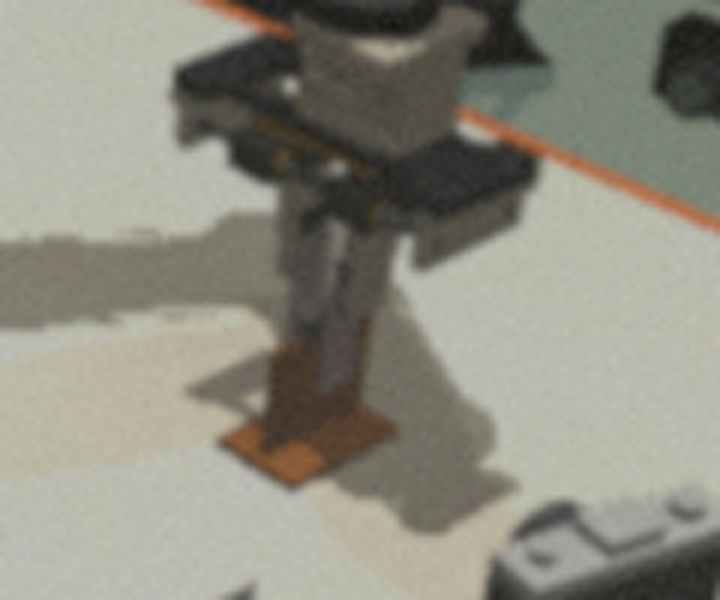

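The clip is fully squeezed (width 29.7 mm) and the lips gape clear of the strip. I lift it straight up.

```bash
python3 -m crank '[{"slide":[0,0,-0.02],"turn":[0,0,0],"fingers":-1},{"slide":[0,0,-0.06],"turn":[0,0,0],"fingers":-1},{"slide":[0,0,-0.1],"turn":[0,0,0],"fingers":-1},{"slide":[0,0,-0.15],"turn":[0,0,0],"fingers":-1},{"slide":[0,0,-0.21],"turn":[0,0,0],"fingers":-1}]';  python3 -m crank '[{"slide":[0,0,-0.03],"turn":[0,0,0],"fingers":-1},{"slide":[0,0,-0.03],"turn":[0,0,0],"fingers":-1},{"slide":[0,0,-0.03],"turn":[0,0,0],"fingers":-1}]'; python3 -c "
from h import *
plan(.6097,.1136,.2,-1.565)
c=get_calibration('wrist'); np.savez('pics/w10.npz',K=c['K'],pose=c['pose'])
f=grab_frame('wrist'); cv2.imwrite(f'pics/p9.png',f[:,:,::-1]); crop(f,220,150,420,330,4,'pics/p9w.png')
f=grab_frame('scene'); cv2.imwrite(f'pics/p9s.png',f[:,:,::-1]); crop(f,320,60,440,160,6,'pics/p9sc.png')
"
```

```text
t: 19.8
eef_pos: [0.459, 0.3621, 0.2]
ee_rot: [3.14, -0.002, -1.61]
force: [0.8, 1.3, 0.3]
width: 0.0295
t: 20.05
eef_pos: [0.4599, 0.3632, 0.2159]
ee_rot: [-3.141, 0.002, -1.61]
force: [-0.5, -0.1, -1.1]
width: 0.0295
at [0.4599 0.3632 0.2159] [-3.141e+00  2.000e-03 -1.610e+00] w 0.0295 F [-0.5 -0.1 -1.1] t 20.05
slide [0.4871, -0.3191, 0.0312] turn [-0.0001, 0.0003, -0.0072] rows 7.0
```

View pics/p9w.png

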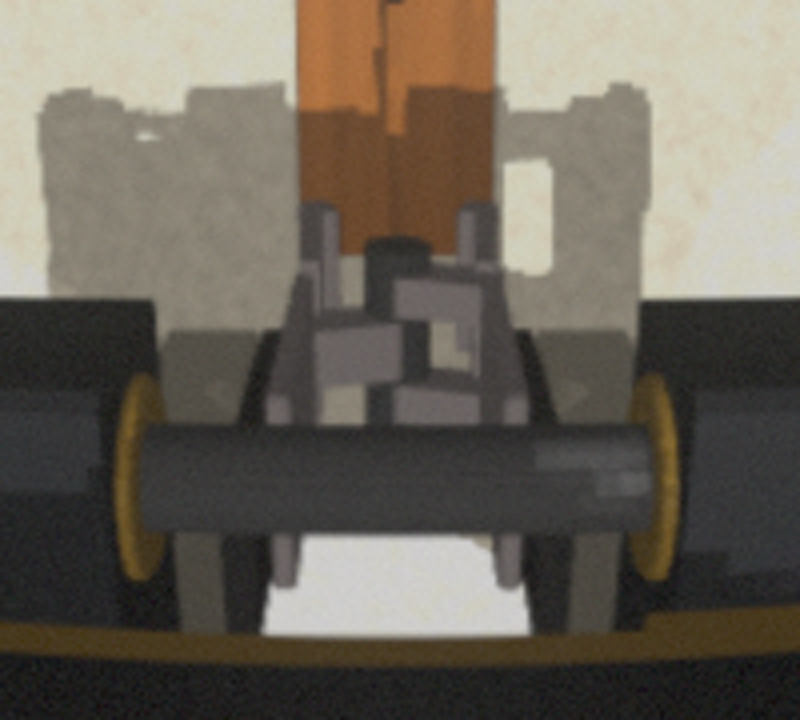

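View pics/p9sc.png

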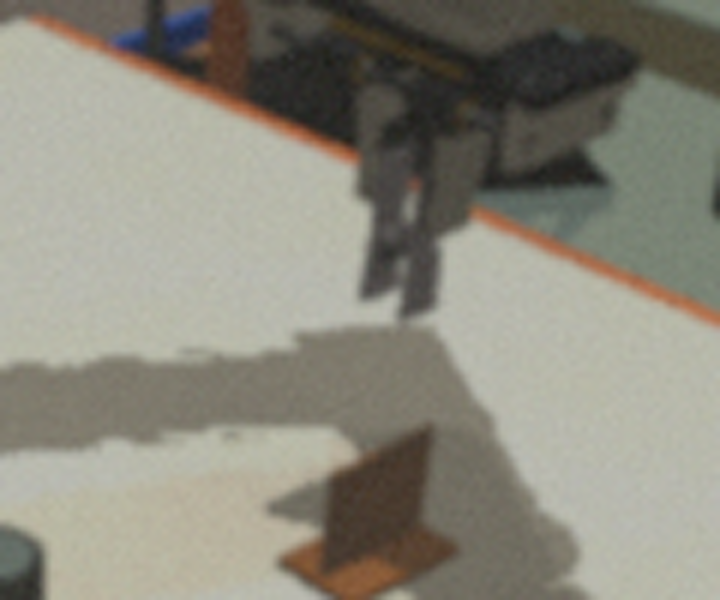

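```bash
python3 -c "
from h import *
s=get_state();p=s['eef_pos'];R=Ro.from_euler('xyz',s['ee_rot']);P=get_calibration('wrist');P=dict(K=P['K'],pose=P['pose'])
q=lambda x,y,z: R.inv().apply(onz('wrist',(x+.5)/4-.5+220,(y+.5)/4-.5+150,p[2]+z,P)-p).round(4)
for z in (.0326,.030):
  print('wing front',q(267,397,z),q(529,397,z),'rear',q(275,588,z),q(520,588,z))
print('pin front top',q(398,239,-.0124)); print('pads front',q(272,330,0),q(525,330,0))
print('lips front lower (z -.0174-.035..)', q(302,203,-.0174-.027),q(497,205,-.0174-.027))
for z in (-.015,-.0174,-.02): print('cross plates L', q(316,330,z),q(400,320,z),)
plan(.6097,.1136,.2,-1.565)
"
```

```text
wing front [ 0.0139 -0.0136 -0.0326] [ 0.0139  0.0149 -0.0326] rear [-0.0107 -0.0137 -0.0326] [-0.0108  0.0149 -0.0326]
wing front [ 0.0128 -0.0139 -0.03  ] [ 0.0128  0.0152 -0.03  ] rear [-0.0124 -0.014  -0.03  ] [-0.0125  0.0152 -0.03  ]
pin front top [0.0187 0.0007 0.0124]
pads front [ 0.0095 -0.0163 -0.    ] [0.0094 0.0179 0.    ]
lips front lower (z -.0174-.035..) [ 0.0155 -0.0153  0.0444] [0.0151 0.0175 0.0444]
cross plates L [ 0.0039 -0.0114  0.015 ] [0.0055 0.001  0.015 ]
cross plates L [ 0.003  -0.0115  0.0174] [0.0046 0.0011 0.0174]
cross plates L [ 0.002  -0.0117  0.02  ] [0.0036 0.0011 0.02  ]
at [0.4593 0.3624 0.214 ] [ 3.14e+00 -1.00e-03 -1.61e+00] w 0.0294 F [-0.2  0.1 -1.6] t 20.15
slide [0.4853, -0.3203, 0.0281] turn [0.0002, -0.0002, -0.0072] rows 7.0
```

```bash
python3 -m crank '[{"slide":[0.06,-0.04,-0.005],"turn":[0,0,-0.0015],"fingers":-1},{"slide":[0.12,-0.079,-0.01],"turn":[0,0,-0.003],"fingers":-1},{"slide":[0.18,-0.119,-0.01],"turn":[0,0,-0.005],"fingers":-1},{"slide":[0.24,-0.158,-0.01],"turn":[0,0,-0.007],"fingers":-1},{"slide":[0.3,-0.198,-0.01],"turn":[0,0,-0.007],"fingers":-1}]';  python3 -m crank '[{"slide":[0.06,-0.04,0],"turn":[0,0,0],"fingers":-1},{"slide":[0.11,-0.073,0],"turn":[0,0,0],"fingers":-1},{"slide":[0.15,-0.1,0],"turn":[0,0,0],"fingers":-1},{"slide":[0.17,-0.115,0],"turn":[0,0,0],"fingers":-1},{"slide":[0.17,-0.115,0],"turn":[0,0,0],"fingers":-1}]';python3 -m crank '[{"slide":[0,0,0],"turn":[0,0,0],"fingers":-1},{"slide":[0,0,0],"turn":[0,0,0],"fingers":-1},{"slide":[0,0,0],"turn":[0,0,0],"fingers":-1}]'; python3 -c "
from h import *
plan(.6097,.115,.2,-1.566)"
```

```text
t: 20.57
eef_pos: [0.5527, 0.2074, 0.2185]
ee_rot: [3.139, -0.001, -1.565]
force: [0.5, 1.2, -1.2]
width: 0.029
t: 20.98
eef_pos: [0.6113, 0.1221, 0.2181]
ee_rot: [3.139, -0.002, -1.569]
force: [-1.0, 1.0, -0.5]
width: 0.0293
t: 21.23
eef_pos: [0.6101, 0.1254, 0.2196]
ee_rot: [3.141, -0.0, -1.565]
force: [-0.3, 0.8, -0.2]
width: 0.0297
at [0.6101 0.1254 0.2196] [ 3.141 -0.    -1.565] w 0.0297 F [-0.3  0.8 -0.2] t 21.23
slide [0.0207, 0.001, 0.0393] turn [0.0001, -0.0, 0.0002] rows 0.5
```

```bash
python3 -m crank '[{"slide":[0.0207,0.001,0.03],"turn":[0,0,0],"fingers":-1},{"slide":[0.0207,0.001,0.07],"turn":[0,0,0],"fingers":-1},{"slide":[0.0207,0.001,0.1],"turn":[0,0,0],"fingers":-1},{"slide":[0.0207,0.001,0.1],"turn":[0,0,0],"fingers":-1},{"slide":[0.0207,0.001,0.1],"turn":[0,0,0],"fingers":-1}]';python3 -m crank '[{"slide":[0,0,0],"turn":[0,0,0],"fingers":-1},{"slide":[0,0,0],"turn":[0,0,0],"fingers":-1},{"slide":[0,0,0],"turn":[0,0,0],"fingers":-1},{"slide":[0,0,0],"turn":[0,0,0],"fingers":-1}]'; python3 -c "
from h import *
plan(.6097,.115,.17,-1.566)
c=get_calibration('wrist'); np.savez('pics/w11.npz',K=c['K'],pose=c['pose'])
f=grab_frame('wrist'); cv2.imwrite(f'pics/p10.png',f[:,:,::-1]); crop(f,220,150,420,330,4,'pics/p10w.png')
f=grab_frame('scene'); cv2.imwrite(f'pics/p10s.png',f[:,:,::-1]); crop(f,310,120,430,220,6,'pics/p10sc.png')
f=grab_frame('top'); cv2.imwrite(f'pics/p10t.png',f[:,:,::-1])
plan(.6097,.115,.17,-1.566)
"
```

```text
t: 21.65
eef_pos: [0.6097, 0.1147, 0.1697]
ee_rot: [3.14, -0.001, -1.565]
force: [0.4, 0.7, 0.5]
width: 0.0296
t: 21.98
eef_pos: [0.6106, 0.1144, 0.1708]
ee_rot: [-3.14, 0.001, -1.566]
force: [0.6, 0.6, -0.1]
width: 0.0293
at [0.6106 0.1144 0.1708] [-3.140e+00  1.000e-03 -1.566e+00] w 0.0293 F [ 0.6  0.6 -0.1] t 21.98
slide [-0.0013, 0.0019, 0.0016] turn [-0.0002, 0.0001, 0.0] rows 0.0
at [0.6104 0.1141 0.1703] [-3.141  0.    -1.566] w 0.0295 F [-0.3  0.2  0.2] t 22.13
slide [-0.0018, 0.0014, 0.0006] turn [-0.0001, 0.0, -0.0] rows 0.0
```

View pics/p10w.png

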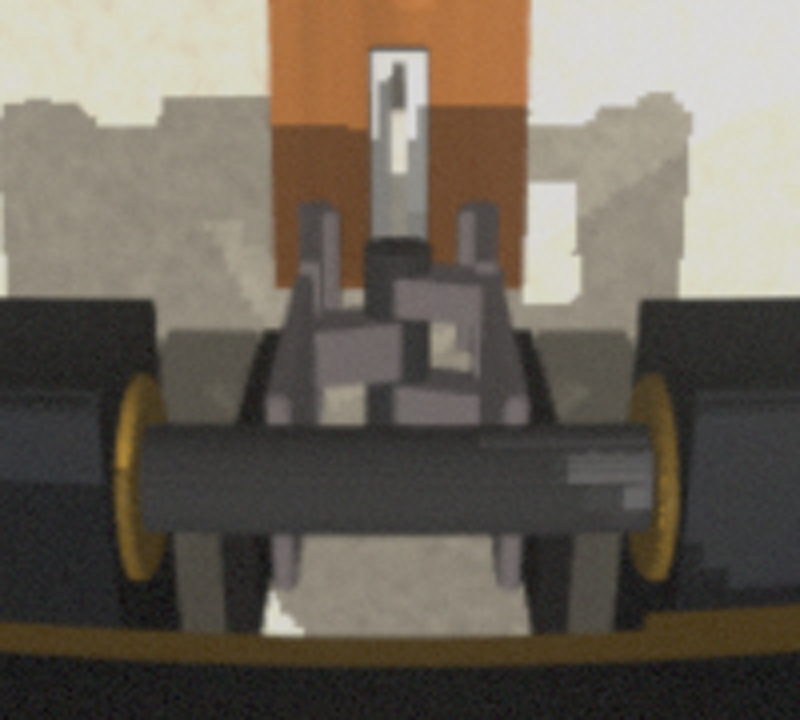

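View pics/p10sc.png

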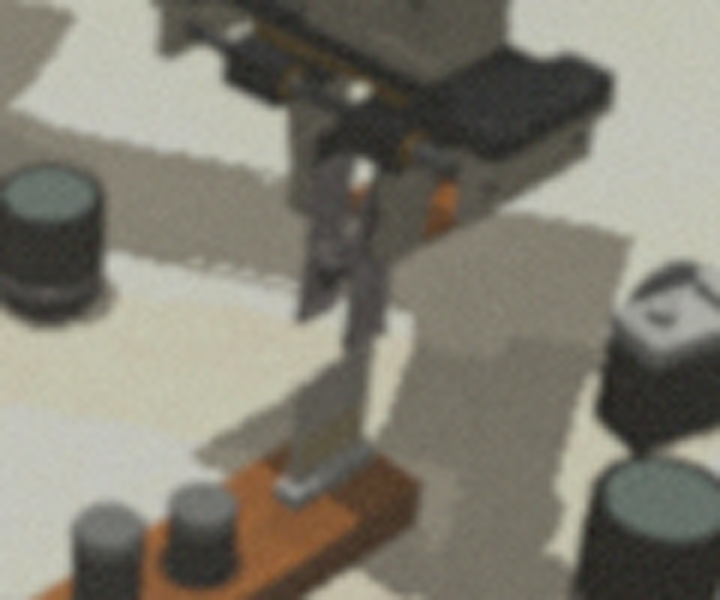

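The lips (crop x 302–497) straddle the card (x≈399) symmetrically. Next I lower it.

```bash
python3 -m crank '[{"slide":[-0.001,0.001,0.015],"turn":[0,0,0],"fingers":-1},{"slide":[-0.001,0.001,0.03],"turn":[0,0,0],"fingers":-1},{"slide":[-0.001,0.001,0.045],"turn":[0,0,0],"fingers":-1},{"slide":[-0.001,0.001,0.058],"turn":[0,0,0],"fingers":-1},{"slide":[-0.001,0.001,0.067],"turn":[0,0,0],"fingers":-1}]';python3 -m crank '[{"slide":[0,0,0],"turn":[0,0,0],"fingers":-1},{"slide":[0,0,0],"turn":[0,0,0],"fingers":-1},{"slide":[0,0,0],"turn":[0,0,0],"fingers":-1},{"slide":[0,0,0],"turn":[0,0,0],"fingers":-1}]'; python3 -c "
from h import *
plan(.6097,.115,.136,-1.566)
f=grab_frame('wrist'); cv2.imwrite(f'pics/p11.png',f[:,:,::-1]); crop(f,220,150,420,330,4,'pics/p11w.png')
f=grab_frame('scene'); cv2.imwrite(f'pics/p11s.png',f[:,:,::-1]); crop(f,330,150,410,220,9,'pics/p11sc.png')
f=grab_frame('top'); cv2.imwrite(f'pics/p11t.png',f[:,:,::-1]); crop(f,230,150,330,220,7,'pics/p11tc.png')
plan(.6097,.115,.136,-1.566)
for nm,p in [('edge mid',[.6097,.1136,.1]),('edge -y',[.6097,.0886,.1]),('edge +y',[.6097,.1386,.1]),('pin -y end',[.6097,.0986,.1185]),('pin +y',[.6097,.1286,.1185])]: u=proj('scene',p); print(nm,((u-[330,150]+.5)*9-.5).round(0))
"
```

```text
t: 22.55
eef_pos: [0.6092, 0.1143, 0.1348]
ee_rot: [3.14, -0.001, -1.566]
force: [0.5, -0.7, -1.1]
width: 0.029
t: 22.88
eef_pos: [0.6101, 0.1147, 0.1368]
ee_rot: [-3.141, 0.0, -1.566]
force: [-0.6, 0.8, -0.6]
width: 0.029
at [0.6101 0.1147 0.1368] [-3.141  0.    -1.566] w 0.029 F [-0.6  0.8 -0.6] t 22.88
slide [-0.0006, 0.0008, 0.0016] turn [-0.0001, 0.0, -0.0] rows 0.0
at [0.61   0.1147 0.1368] [-3.141  0.    -1.566] w 0.0293 F [-0.5  0.4 -1. ] t 23.03
slide [-0.0006, 0.0006, 0.0016] turn [-0.0001, 0.0, -0.0] rows 0.0
edge mid [327. 272.]
edge -y [271. 305.]
edge +y [382. 239.]
pin -y end [298. 243.]
pin +y [366. 204.]
```

View pics/p11sc.png

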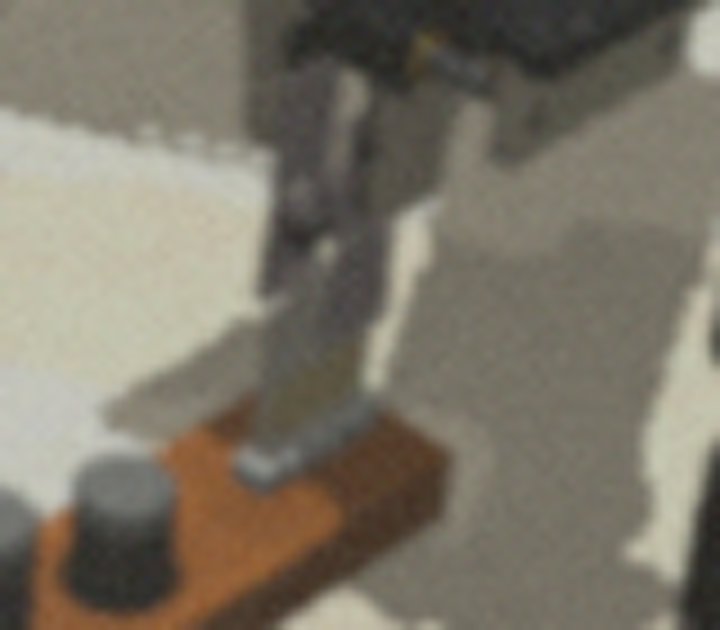

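View pics/p11w.png

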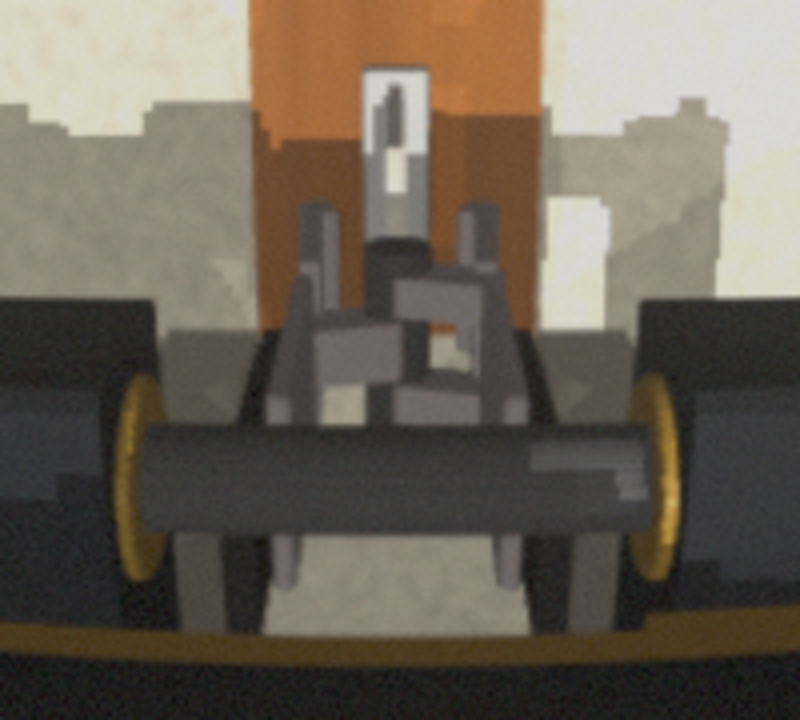

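View pics/p11tc.png

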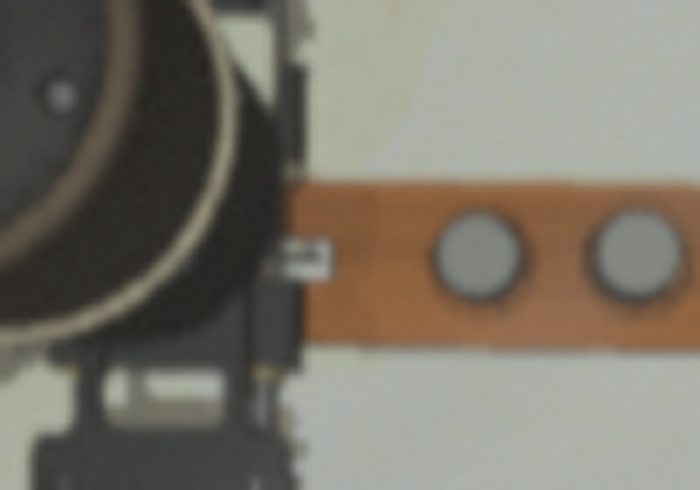

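```bash
python3 -c "
from h import *
p=get_state()['eef_pos']
q=lambda x,y,z: onz('wrist',(x+.5)/4-.5+220,(y+.5)/4-.5+150,z).round(4)
f=cv2.imread('pics/p11.png')[:,:,::-1]; crop(f,290,160,350,230,10,'pics/p11z.png')
a=q(397,147,.1); print('card front',a,'mid',a[1]+.025)
for pz in (.0184,.0174,.022):
  z=p[2]-pz-.035; L=q(318,203,z);R=q(478,204,z); print('pin z',p[2]-pz,'lip fronts',L,R,'clip y',L[1]+.013,R[1]+.013,'x',(q(300,203,z)[0]+q(498,204,z)[0])/2)
print('pin front bottom? ',q(398,239,p[2]-.0174+.005)[1]+.015)
"
```

```text
card front [0.6095 0.0879 0.1   ] mid 0.1129
pin z 0.11840284023757464 lip fronts [0.6233 0.1016 0.0834] [0.5952 0.1017 0.0834] clip y 0.1146 0.1147 x 0.60905
pin z 0.11940284023757464 lip fronts [0.6232 0.1014 0.0844] [0.5953 0.1014 0.0844] clip y 0.1144 0.1144 x 0.6091
pin z 0.11480284023757464 lip fronts [0.6235 0.1026 0.0798] [0.595  0.1026 0.0798] clip y 0.1156 0.1156 x 0.6090500000000001
pin front bottom?  0.111
```

View pics/p11z.png

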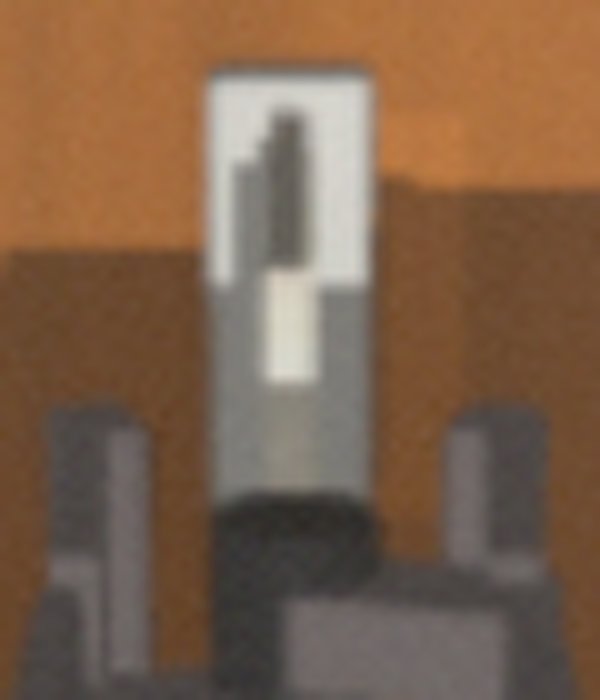

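```bash
python3 -c "
from h import *
P=lambda p:((proj('scene',p)-[330,150]+.5)*9-.5).round(0)
y=.1136
for pz in (.113,.119,.125):
  print(pz,'pin -y end',P([.61,y-.015,pz]),'jaw -x bottom front/rear',P([.61-.0155,y-.013,pz-.035]),P([.61-.0155,y+.013,pz-.035]),'jaw +x',P([.61+.0155,y-.013,pz-.035]),P([.61+.0155,y+.013,pz-.035]),'wingtop +x',P([.625,y-.013,pz+.05]))
f=cv2.imread('pics/p11s.png')[:,:,::-1]; f=cv2.convertScaleAbs(np.ascontiguousarray(f),alpha=1.8); crop(f,345,150,385,205,12,'pics/p11sz.png')
"
```

```text
0.113 pin -y end [298. 258.] jaw -x bottom front/rear [256. 322.] [313. 288.] jaw +x [330. 370.] [387. 335.] wingtop +x [354. 143.]
0.119 pin -y end [299. 243.] jaw -x bottom front/rear [258. 307.] [315. 273.] jaw +x [331. 354.] [389. 319.] wingtop +x [356. 126.]
0.125 pin -y end [301. 227.] jaw -x bottom front/rear [259. 292.] [317. 258.] jaw +x [333. 339.] [391. 304.] wingtop +x [357. 109.]
```

View pics/p11sz.png

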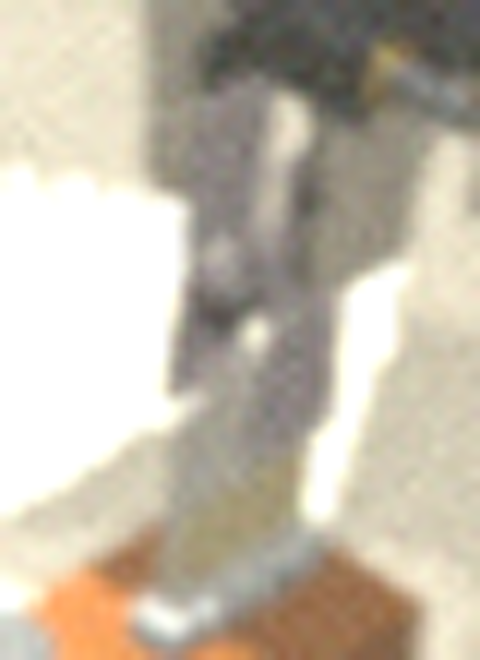

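```bash
python3 -m crank '[{"slide":[0,0,0.002],"turn":[0,0,0],"fingers":-1},{"slide":[0,0,0.004],"turn":[0,0,0],"fingers":-1},{"slide":[0,0,0.004],"turn":[0,0,0],"fingers":-1},{"slide":[0,0,0.004],"turn":[0,0,0],"fingers":-1}]'; python3 -c "
from h import *
plan(.6097,.115,.1345,-1.566)
f=np.mean([grab_frame('scene').astype(float) for _ in range(10)],0)
f=np.clip(f*1.7,0,255).astype(np.uint8); cv2.imwrite('pics/p12s.png',f[:,:,::-1]); crop(f,345,150,385,205,12,'pics/p12sz.png')
plan(.6097,.115,.1345,-1.566)
P=lambda p:((proj('scene',p)-[345,150]+.5)*12-.5).round(0)
p=get_state()['eef_pos'];x,y=p[0],p[1]-.001;pz=p[2]-.0174
print('pin -y end',P([x,y-.015,pz]),'jaw-x',P([x-.0155,y-.013,pz-.035]),'jaw+x',P([x+.0155,y-.013,pz-.035]),P([x+.0155,y+.013,pz-.035]),'card',P([.6097,.0884,.1]),P([.6097,.1134,.1]),P([.6097,.1384,.1]),'pads tip',P([x+.015,p[1]-.0095,p[2]]),'bases',P([.6097,.0884,.038]),'rack corner',P([.642,.148,.028]))
"
```

```text
t: 23.37
eef_pos: [0.6097, 0.1146, 0.1343]
ee_rot: [3.141, -0.0, -1.566]
force: [-0.5, 0.6, -0.1]
width: 0.0293
at [0.6097 0.1146 0.1343] [ 3.141 -0.    -1.566] w 0.0293 F [-0.5  0.6 -0.1] t 23.37
slide [-0.0009, 0.0, -0.0004] turn [0.0, -0.0, -0.0] rows 0.0
at [0.6098 0.1146 0.1344] [ 3.142 -0.    -1.566] w 0.0293 F [ 0.2 -0.7 -0.6] t 23.87
slide [-0.0008, 0.0001, -0.0002] turn [0.0, -0.0, -0.0] rows 0.0
pin -y end [218. 330.] jaw-x [163. 416.] jaw+x [261. 479.] [337. 433.] card [181. 408.] [255. 363.] [329. 320.] pads tip [293. 287.] bases [160. 614.] rack corner [427. 605.]
```

View pics/p12sz.png

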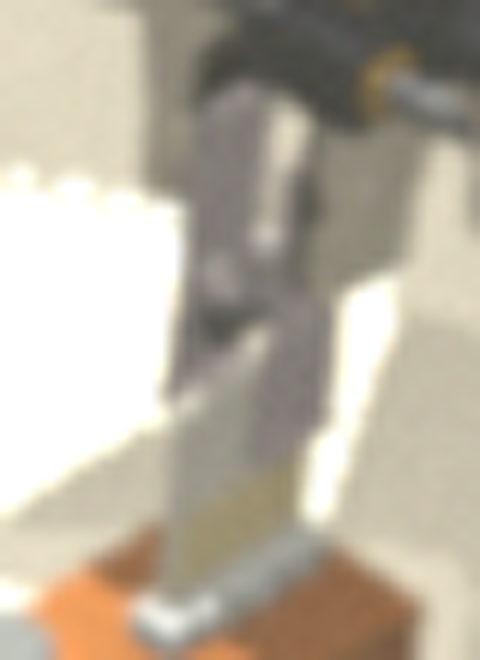

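```bash
python3 -c "
from h import *
f=grab_frame('wrist'); cv2.imwrite('pics/p13.png',f[:,:,::-1]); crop(f,290,160,350,230,8,'pics/p13z.png')
g=grab_frame('scene'); cv2.imwrite('pics/p13s.png',g[:,:,::-1])
print(get_state()['width'],get_state()['force'].round(1),get_state()['t'])"
```

```text
0.029007050619268334 [-0.2  0.4 -1. ] 23.9667
```

View pics/p13z.png

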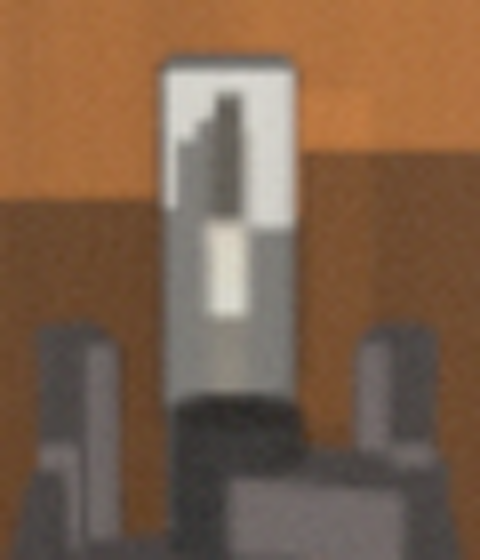

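View pics/p13s.png

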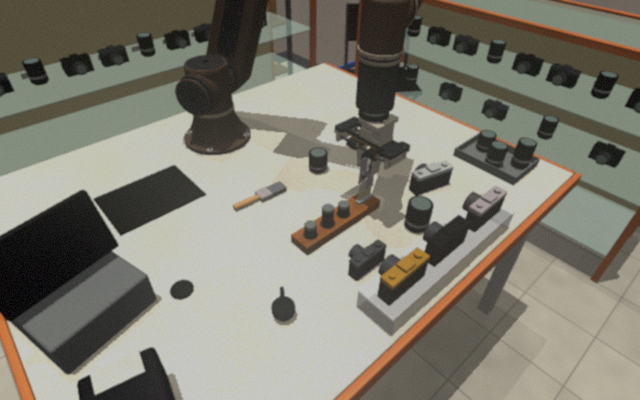

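The card (x≈229) lies between the gaping lips (120–357) without touching, the force reads about zero, and the other goods look unmoved. I hand it in.

```bash
python3 -c "
from station import *
print(job_done()); s=get_state(); print(s['t'],s['width'],s['eef_pos'])"
```

```text
the job is handed in; nothing more can be done
None
the job is handed in; nothing more can be done
```

The job is handed in at about 24 s. The short canister went into hole 1 first, then the tall one into hole 2, both released. The clip came off its rail fully squeezed and is held gaping and upright around the middle of the card's top edge, with the 25 N grip still applied.

**Canisters:** Both stand upright and home. They reached the expected depth to within 1 mm. The short one stands as high as the fixed canister, and the tall one showed about 3 N of contact at the bottom.

**Clip:** The finger opening is 29 mm, so the wings are at their stop. The card sits within about 1 mm of midway between the lips and within about 2 mm of the clip's middle along the edge. From the pose at the grasp, the card's edge lies about 17 mm below the pin and 18 mm above the jaw ends. The measured force is about zero, so nothing is touching.

**Disagreements:** The scene camera put the pin and jaw about 1 pixel (3–4 mm) higher than worked out from the arm's pose. That is near its resolution and still leaves the edge well inside the jaws. My wrist-camera estimates of the clip's position along the edge spread over about 3.5 mm, so I settled on a middle value.

**Other goods:** By eye, nothing else has moved in the last scene picture, but I did not measure it.

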